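# Set out the decorating tins in order

## Robot

A 6-joint arm with a two-finger parallel gripper is mounted at the origin on the work surface. World frame = base frame: x ahead of the robot, y to its left, z up, the work surface at z = 0. Lengths are in m, angles in rad, forces in N, time in s.
With the tool pointing down it reaches from about 0.3 to 0.875 m from the base axis. Payload 4.2 kg.
Tool frame: the origin (TCP) lies between the finger pads; the fingertips stand 17 mm ahead of it and the grasp point (between the pads) lies 2 mm behind it (bot.tips_ahead is the z of the fingertips in the tool frame, in m); z points along the fingers, y is the line along which they close (so a half turn about z gives the same grasp; the last joint's range is limited). The gripper opens to 85 mm and grips with 20 to 120 N. Pads are 22 mm wide; open, the fingers measure 114 mm over their backs; the gripper's body (76 mm by 85 mm) begins 54 mm behind the grasp point. The pads swing forward as they close: fully open they stand 13 mm farther back than shut.
Start: joints at [-1.294, 0.32, 1.565, -0, 1.257, -0.02], TCP at [0.168, -0.55, 0.248] pointing down, gripper open.
Joint ranges: [-3.11, 3.11], [-0.84, 2.01], [0.21, 2.61], [-1.34, 4.49], [0.05, 2.63], [-2.56, 2.56]. Speed limits (rad/s): [2.57, 2.57, 3.14, 3.14, 3.14, 3.14].

## Interface

Orientations are given as a rotation vector (axis times angle).
In Python, from rig import status, viewer, order, bot gives the robot as it stands. The module is installed in compiled form; this text tells all that it offers.
- The arm moves only by the tool play_rows, never from a script. Its argument "rows" is a list of rows, each an object of numbers: "grip": the opening, from -1 (shut) to 1 (fully open); "dx", "dy", "dz": the shift along the world's x, y, z in units of 25 mm (1.0 is 25 mm); "rx", "ry", "rz": the turn, a rotation vector about the world's x, y, z in rad. A call has exactly 8 rows; each row shifts and turns the commanded pose from where the row before left it; what a row does not reach is not made up. A row lasts 1/12 s, in which the tool goes at most 41.7 mm and 7.16 degrees, less where a joint would pass 70% of its speed; a pose out of reach is approached as far as the arm can. A call is refused whole if a number of a shift passes 1 or a number of a turn 0.125, either way. A call with a gripper value outside its range is refused whole. The fingers move at their own pace and stop on an object; the grip force is fixed at half the most. Time passes only in rows, so rows that do not move let the fingers close, or fill a call up. It gives the time, the measured TCP pose, the force, the opening and the grip force at its end, in the units of the state.
- status.state(): the state, without advancing time (a new reading comes with each control period).
- viewer.camera(name): name is "scene" or "top"; returns a dict with "img" (384x512x3 uint8, blue, green, red), "depth" (384x512 float32, m along the optical axis (not along the pixel's ray), 0 where there is no reading), "fx", "fy", "cx", "cy" (pixels), "k1" (the pictures are not rectified: a ray, as slopes to the right and down, at radius r is drawn at 1 + k1 r^2 times it, then the intrinsics apply), "R" (3x3) and "t" (3): a world point X has camera coordinates R X + t. Camera axes: x right, y down, z forward; pixel columns grow to the right and rows downward; lengths in m; the calibration is good to about 2 mm. A picture is of the moment at which its call begins.
- order.hand_in(): hands the job in; it is judged then, once.
The state is a dict: "time_s": time; "joint_positions": joint angles; "joint_velocities": joint speeds; "joint_torque": joint torques, N m; "tcp_pos": TCP position; "eef_rot": TCP orientation; "ft_force": force on the tool from outside, world axes, zero at the start; "torque": the same for the moment, N m; "grip_width": opening from 0.0 (shut) to 1.0 (fully open); "grip_force": force on a finger pad.
Only numpy, scipy, OpenCV 4.12 (cv2) and the standard library are available. Lean on these libraries where they do the work, as an engineer would, in place of code of your own. Each camera call takes 0.05 s, during which the arm holds its last target. There are 200 camera calls.

## Task

Move all four decorating tins from the wooden rack to the white rack, one tin to a cell, keeping their order as counted from the black end of each rack: the tin beside the wooden rack's black end goes beside the white rack's black end, the next one next to it, and so on. Keep the tins upright, leave them standing on the cell floors, and do not disturb the jug, tart mould and spoon lying around.

Things in the scene. Friction and masses are not known exactly. Their poses are not given: they have to be found in the camera images.
- red_tin_center (a point): Centre (half-way up) of the red tin: a closed upright round aluminium tin, 44 mm in diameter (lid 45 mm) and 70 mm tall, about 0.14 kg, loose, with a red lid (top 16 mm) and a red band near its foot. z points up when it stands; x and y turn with it and mean nothing. At the start it stands within 5 mm of the middle of the red pad, its centre 46 mm above the table.
- red_pad: Red square pad, 62 x 62 x 3 mm fixed in the wooden rack's cell where the red tin stands at the start; its rim shows around the tin. Origin: centre of its underside, 8 mm above the table; x and y parallel to the wooden rack's. It stays, showing where the tin came from. The pads, with their tins, are in any order along the rack.
- yellow_tin_center (a point): Centre (half-way up) of the yellow tin: a closed upright round aluminium tin, 44 mm in diameter (lid 45 mm) and 70 mm tall, about 0.14 kg, loose, with a yellow lid (top 16 mm) and a yellow band near its foot. z points up when it stands; x and y turn with it and mean nothing. At the start it stands within 5 mm of the middle of the yellow pad, its centre 46 mm above the table.
- yellow_pad: Yellow square pad, 62 x 62 x 3 mm fixed in the wooden rack's cell where the yellow tin stands at the start; its rim shows around the tin. Origin: centre of its underside, 8 mm above the table; x and y parallel to the wooden rack's. It stays, showing where the tin came from. The pads, with their tins, are in any order along the rack.
- green_tin_center (a point): Centre (half-way up) of the green tin: a closed upright round aluminium tin, 44 mm in diameter (lid 45 mm) and 70 mm tall, about 0.14 kg, loose, with a green lid (top 16 mm) and a green band near its foot. z points up when it stands; x and y turn with it and mean nothing. At the start it stands within 5 mm of the middle of the green pad, its centre 46 mm above the table.
- green_pad: Green square pad, 62 x 62 x 3 mm fixed in the wooden rack's cell where the green tin stands at the start; its rim shows around the tin. Origin: centre of its underside, 8 mm above the table; x and y parallel to the wooden rack's. It stays, showing where the tin came from. The pads, with their tins, are in any order along the rack.
- blue_tin_center (a point): Centre (half-way up) of the blue tin: a closed upright round aluminium tin, 44 mm in diameter (lid 45 mm) and 70 mm tall, about 0.14 kg, loose, with a blue lid (top 16 mm) and a blue band near its foot. z points up when it stands; x and y turn with it and mean nothing. At the start it stands within 5 mm of the middle of the blue pad, its centre 46 mm above the table.
- blue_pad: Blue square pad, 62 x 62 x 3 mm fixed in the wooden rack's cell where the blue tin stands at the start; its rim shows around the tin. Origin: centre of its underside, 8 mm above the table; x and y parallel to the wooden rack's. It stays, showing where the tin came from. The pads, with their tins, are in any order along the rack.
- wood_rack: Light wooden rack, full at the start. Row of 4 cells along x, centred at x = -108, -36, 36, 108 mm, y = 0, 66 x 66 mm inside; z up, origin at table height. Cell floor 8 mm, dividers (6 mm thick) 22 mm, side lips 12 mm above the table; 78 mm wide. Black end block 34 mm tall at its -x (near) end. Fixed, on the robot's left or right, x within 0.35 rad of straight ahead.
- white_rack: White rack, empty at first. Row of 4 cells along x, centred at x = -108, -36, 36, 108 mm, y = 0, 66 x 66 mm inside; z up, origin at table height. Cell floor 8 mm, dividers (6 mm thick) 22 mm, side lips 12 mm above the table; 78 mm wide. Black end block 34 mm tall at its +x (far) end. A tin in it has its centre 43 mm up. Fixed, on the robot's left or right, x within 0.35 rad of straight ahead.
Not all that is in view belongs to the job. Of the things like the part that bears red_tin_center, leave any that is pink or purple; of the rest the larger one is meant.

How it is judged:
At the end, for the whole second after the job is handed in: Each tin stands in the white rack at the same place from its black end as its colour's pad has from the wooden rack's black end: centre within 18 mm of the cell's centre along and across, within 6 mm of standing height, tilt below 0.1 rad, released and at rest (((x of red_pad in the frame of wood_rack between -0.128 and -0.088 m and x of red_tin_center in the frame of white_rack between 0.09 and 0.126 m) or (x of red_pad in the frame of wood_rack between -0.056 and -0.016 m and x of red_tin_center in the frame of white_rack between 0.018 and 0.054 m) or (x of red_pad in the frame of wood_rack between 0.016 and 0.056 m and x of red_tin_center in the frame of white_rack between -0.054 and -0.018 m) or (x of red_pad in the frame of wood_rack between 0.088 and 0.128 m and x of red_tin_center in the frame of white_rack between -0.126 and -0.09 m)) and y of red_tin_center in the frame of white_rack between -0.018 and 0.018 m and z of red_tin_center in the frame of white_rack between 0.037 and 0.049 m and angle between each of red_tin_center, yellow_tin_center, green_tin_center, blue_tin_center's own z axis and vertical below 0.1 rad and linear speed of each of red_tin, yellow_tin, green_tin, blue_tin below 0.02 m/s and contact force between each of red_tin, yellow_tin, green_tin, blue_tin and the fingers below 0.1 N and ((x of yellow_pad in the frame of wood_rack between -0.128 and -0.088 m and x of yellow_tin_center in the frame of white_rack between 0.09 and 0.126 m) or (x of yellow_pad in the frame of wood_rack between -0.056 and -0.016 m and x of yellow_tin_center in the frame of white_rack between 0.018 and 0.054 m) or (x of yellow_pad in the frame of wood_rack between 0.016 and 0.056 m and x of yellow_tin_center in the frame of white_rack between -0.054 and -0.018 m) or (x of yellow_pad in the frame of wood_rack between 0.088 and 0.128 m and x of yellow_tin_center in the frame of white_rack between -0.126 and -0.09 m)) and y of yellow_tin_center in the frame of white_rack between -0.018 and 0.018 m and z of yellow_tin_center in the frame of white_rack between 0.037 and 0.049 m and ((x of green_pad in the frame of wood_rack between -0.128 and -0.088 m and x of green_tin_center in the frame of white_rack between 0.09 and 0.126 m) or (x of green_pad in the frame of wood_rack between -0.056 and -0.016 m and x of green_tin_center in the frame of white_rack between 0.018 and 0.054 m) or (x of green_pad in the frame of wood_rack between 0.016 and 0.056 m and x of green_tin_center in the frame of white_rack between -0.054 and -0.018 m) or (x of green_pad in the frame of wood_rack between 0.088 and 0.128 m and x of green_tin_center in the frame of white_rack between -0.126 and -0.09 m)) and y of green_tin_center in the frame of white_rack between -0.018 and 0.018 m and z of green_tin_center in the frame of white_rack between 0.037 and 0.049 m and ((x of blue_pad in the frame of wood_rack between -0.128 and -0.088 m and x of blue_tin_center in the frame of white_rack between 0.09 and 0.126 m) or (x of blue_pad in the frame of wood_rack between -0.056 and -0.016 m and x of blue_tin_center in the frame of white_rack between 0.018 and 0.054 m) or (x of blue_pad in the frame of wood_rack between 0.016 and 0.056 m and x of blue_tin_center in the frame of white_rack between -0.054 and -0.018 m) or (x of blue_pad in the frame of wood_rack between 0.088 and 0.128 m and x of blue_tin_center in the frame of white_rack between -0.126 and -0.09 m)) and y of blue_tin_center in the frame of white_rack between -0.018 and 0.018 m and z of blue_tin_center in the frame of white_rack between 0.037 and 0.049 m); the robot touches nothing.
It fails at once if the steel jug is pushed more than 3 cm from its place (distance of jug from where it was at the start of the episode above 0.03 m).
It fails at once if the tart mould is pushed more than 3 cm from its place (distance of tart_mould from where it was at the start of the episode above 0.03 m).
It fails at once if the wooden spoon is pushed more than 3 cm from its place (distance of spoon from where it was at the start of the episode above 0.03 m).
It fails at once if a tin is tipped more than 0.6 rad (angle between any of red_tin_center, yellow_tin_center, green_tin_center, blue_tin_center's own z axis and vertical above 0.6 rad).
It also fails if it takes over 112 s, if anything falls off the work surface, if the arm or the gripper's body presses on something with over 40 N, if the wrist force passes 120 N, or if a joint passes its speed limit or range.

## Working session

There is one attempt and no reset: what is moved stays moved. The work goes in short steps, Python scripts to look and compute and a tool call to move; the robot and the scene stay as the last step left them, time stands still between calls to the robot, and variables do not carry over. Pictures are saved under pics/ and viewed, at most 14 in all, crops included, and the job is handed in when it is done.

Besides the shell and the picture viewer there is one more tool, called after ">>>" as name(argument=value, ...) on one line, values as JSON. play_rows: Moves the arm, as the interface text tells. Its arguments: {"type":"object","properties":{"rows":{"type":"array"}},"required":["rows"]}

```bash
mkdir -p pics; cat > h.py <<'E'
import cv2, numpy as np
from rig import status, viewer, order, bot
def rays(c,uv):
    uv=np.atleast_2d(np.asarray(uv,float)); d=np.stack([(uv[:,0]-c['cx'])/c['fx'],(uv[:,1]-c['cy'])/c['fy']],1)
    s=d.copy()
    for _ in range(20): s=d/(1+c['k1']*(s**2).sum(1,keepdims=True))
    R=np.array(c['R']);t=np.array(c['t'])
    return -R.T@t, np.c_[s,np.ones(len(s))]@R
def onz(c,uv,z):
    o,d=rays(c,uv); return o+d*((z-o[2])/d[:,2:3])
def proj(c,X):
    p=np.atleast_2d(X)@np.array(c['R']).T+np.array(c['t']); s=p[:,:2]/p[:,2:]
    s=s*(1+c['k1']*(s**2).sum(1,keepdims=True)); return s*[c['fx'],c['fy']]+[c['cx'],c['cy']]
E
python3 - <<'E'
from h import *
for n in("top","scene"):
    c=viewer.camera(n); cv2.imwrite(f'pics/{n}0.png',cv2.resize(c['img'],(800,600)))
    np.save(f'{n}0.npy',c,allow_pickle=True)
    print(n,{k:v for k,v in c.items() if k not in('img','depth')}, -np.array(c['R']).T@c['t'])
s=status.state();print(s)
E
```

```text
top {'fx': 408.4462100740581, 'fy': 408.4462100740581, 'cx': 259.5683052644585, 'cy': 195.78154894903943, 'k1': -0.13210483820401, 'R': array([[ 0.01196292, -0.99979163,  0.0165402 ],
       [-0.99176727, -0.01397272, -0.12728883],
       [ 0.12749342, -0.01488128, -0.99172777]]), 't': array([0.03149547, 0.59632573, 0.85326896])} [0.48225339 0.05251894 0.92159519]
scene {'fx': 438.14113240322706, 'fy': 438.14113240322706, 'cx': 266.933084234901, 'cy': 188.288461363533, 'k1': -0.015131069283754328, 'R': array([[-0.31850571,  0.94791899,  0.00192215],
       [ 0.80996786,  0.27320572, -0.51895154],
       [-0.49244917, -0.16373215, -0.8548015 ]]), 't': array([ 0.17492132, -0.47123395,  1.36500074])} [1.10959127 0.18642707 0.92192086]
{'time_s': 0.1, 'joint_positions': array([-1.29399407e+00,  3.20233288e-01,  1.56552540e+00,  5.49332064e-06,
        1.25740143e+00, -2.00241549e-02]), 'joint_velocities': array([ 0.00017926, -0.00231807, -0.00332102,  0.00071617,  0.00019527,
       -0.00161235]), 'joint_torque': array([ 9.39099482e-05, -4.16408443e+01, -2.34703106e+01, -4.62981257e-05,
        4.87375321e-03, -2.87002464e-06]), 'tcp_pos': array([ 0.16806364, -0.54948781,  0.24757554]), 'eef_rot': array([-3.10551925e+00, -4.64311462e-01,  3.06955500e-04]), 'ft_force': array([-0.41467076, -0.37485805, -0.47736847]), 'torque': array([-0.00643527, -0.04371699,  0.02720684]), 'grip_force': 0.0, 'grip_width': 1.0002516650477855}
```

View pics/top0.png

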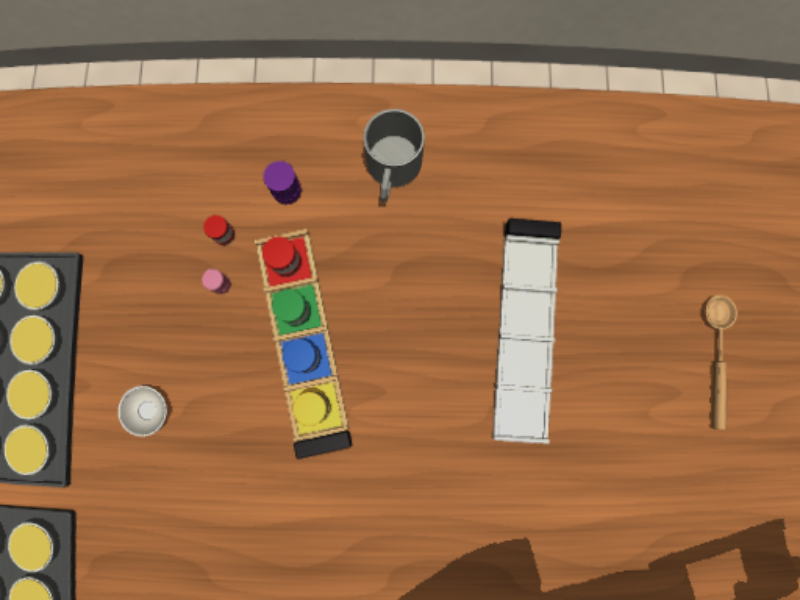

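View pics/scene0.png

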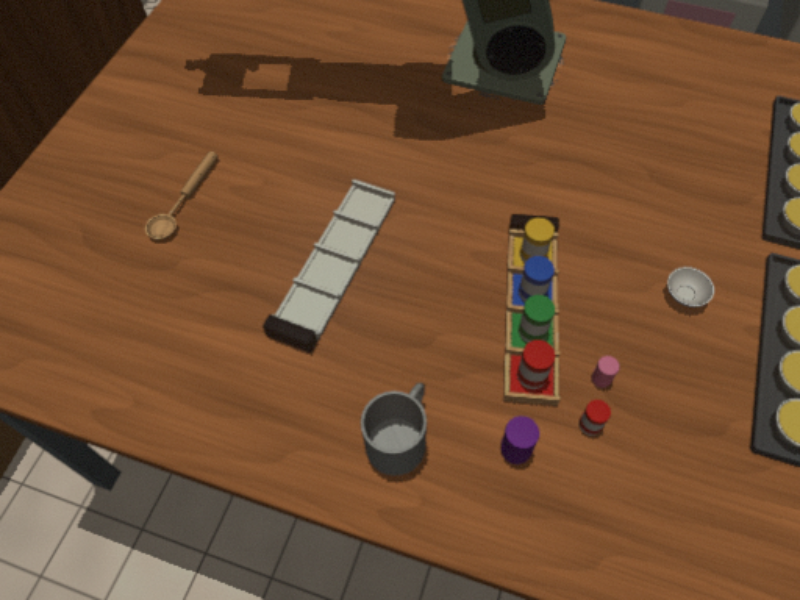

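The top view (800x600) shows the wooden rack with black end at (322,444) and, counting from it, yellow (311,407), blue (301,355), green (291,306) and red (282,256). The white rack's black end is far, at (533,228). Red-tin lookalikes are the small red (217,229), the purple (281,180) and the pink (215,281). I choose the larger red tin, standing on the red pad at (282,256).

```bash
cat > m.py <<'E'
from h import *
def height(c):
    h,w=c['depth'].shape; uv=np.stack(np.meshgrid(np.arange(w),np.arange(h)),-1).reshape(-1,2)
    o,d=rays(c,uv); return (o[2]+d[:,2]*c['depth'].ravel()).reshape(h,w)
HUE={'red':(170,10),'yellow':(20,35),'green':(45,85),'blue':(100,125)}
def lids(c,zlo=.070,zhi=.092,ztop=.081):
    hsv=cv2.cvtColor(c['img'],cv2.COLOR_BGR2HSV); z=height(c); out={}
    for k,(a,b) in HUE.items():
        H=hsv[...,0]; m=((H>=a)&(H<=b)) if a<b else ((H>=a)|(H<=b))
        m&=(hsv[...,1]>120)&(z>zlo)&(z<zhi)
        n,l,st,ce=cv2.connectedComponentsWithStats(m.astype(np.uint8))
        out[k]=[(st[i,4],ce[i].round(1),onz(c,ce[i],ztop)[0].round(4)) for i in range(1,n) if st[i,4]>60]
    return out
E
python3 - <<'E'
from m import *
for n in("top","scene"):
    c=np.load(n+'0.npy',allow_pickle=True).item(); print(n)
    for k,v in lids(c).items(): print(k,v)
c=np.load('top0.npy',allow_pickle=True).item(); hsv=cv2.cvtColor(c['img'],cv2.COLOR_BGR2HSV); z=height(c)
m=((hsv[...,1]<40)&(hsv[...,2]>150)).astype(np.uint8); m[:60]=0
n,l,st,ce=cv2.connectedComponentsWithStats(m)
for i in np.argsort(-st[1:,4])[:6]+1: print(st[i],ce[i])
M=np.zeros_like(m); M[135:290,312:362]=m[135:290,312:362]
M=cv2.morphologyEx(M,cv2.MORPH_CLOSE,np.ones((5,5)))
yx=np.argwhere(M); 
P=onz(c,yx[:,::-1],.011)[:,:2].astype(np.float32)
print('white rect',cv2.minAreaRect(P*1000)); print(cv2.boxPoints(cv2.minAreaRect(P*1000)))
b=((hsv[...,2]<60)).astype(np.uint8)
for nm,(x0,x1,y0,y1) in {'wblk':(318,364,135,160),'woodblk':(180,230,270,296)}.items():
    B=np.zeros_like(b);B[y0:y1,x0:x1]=b[y0:y1,x0:x1]
    q=np.argwhere(B); Q=onz(c,q[:,::-1],.034)[:,:2].astype(np.float32)*1000
    print(nm,len(q),cv2.minAreaRect(Q))
cv2.imwrite('pics/crop1.png',cv2.resize(np.hstack([c['img'][130:310,150:240],c['img'][130:310,300:390]]),None,fx=3.3,fy=3.3,interpolation=cv2.INTER_CUBIC))
E
```

```text
top
red [(np.int32(332), array([177.9, 161.4]), array([0.6608, 0.2125, 0.081 ]))]
yellow [(np.int32(369), array([197.9, 261.3]), array([0.4537, 0.1642, 0.081 ]))]
green [(np.int32(344), array([184.4, 195.2]), array([0.5894, 0.1962, 0.081 ]))]
blue [(np.int32(359), array([191., 227.]), array([0.5236, 0.1803, 0.081 ]))]
scene
red [(np.int32(344), array([344.1, 227.6]), array([0.6655, 0.2124, 0.081 ]))]
yellow [(np.int32(243), array([344.6, 147.4]), array([0.458 , 0.1645, 0.081 ]))]
green [(np.int32(270), array([344.7, 197.5]), array([0.5926, 0.1964, 0.081 ]))]
blue [(np.int32(237), array([344.5, 171.6]), array([0.5256, 0.1802, 0.081 ]))]
[ 316  151   42  133 4248] [336.18620527 217.81026365]
[ 76 247  31  32 648] [ 91.20833333 261.4845679 ]
[237  83  34  23 400] [252.355   96.4125]
[ 11 293  19  11  24] [ 20.95833333 300.41666667]
[ 13 202  21  10  23] [ 23.7826087  204.30434783]
[ 25 250   8  16  20] [ 29.45 258.5 ]
white rect ((556.35595703125, -135.75714111328125), (78.66629028320312, 296.8200378417969), 86.1199951171875)
[[ 405.62454  -164.95766 ]
 [ 701.7642   -185.04262 ]
 [ 707.0874   -106.556625]
 [ 410.9477    -86.471664]]
wblk 369 ((712.3988647460938, -141.78952026367188), (80.08688354492188, 24.756731033325195), 87.5052719116211)
woodblk 377 ((403.7957458496094, 151.74996948242188), (22.385414123535156, 78.08567810058594), 13.94113826751709)
```

View pics/crop1.png

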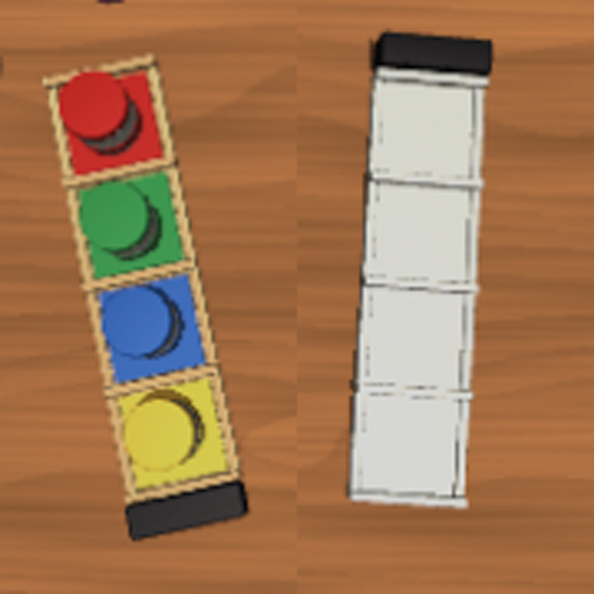

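The crop shows the large red tin on the red pad at the far end of the wooden rack, and the empty white rack with 4 cells. The heights, the 72 mm pitch and the 78 mm width all check out. I'll set out to above the yellow tin.

>>> play_rows(rows=[{"grip":1,"dx":0.7,"dy":0.9,"rz":-0.034},{"grip":1,"dx":0.7,"dy":0.9,"rz":-0.034},{"grip":1,"dx":0.7,"dy":0.9},{"grip":1,"dx":0.7,"dy":0.9},{"grip":1,"dx":0.7,"dy":0.9},{"grip":1,"dx":0.7,"dy":0.9},{"grip":1,"dx":0.7,"dy":0.9},{"grip":1,"dx":0.7,"dy":0.9}])

```text
invalid input at $.rows[0]: expected keys grip, dx, dy, dz, rx, ry, rz
```

>>> play_rows(rows=[{"grip":1,"dx":0.7,"dy":0.9},{"grip":1,"dx":0.7,"dy":0.9},{"grip":1,"dx":0.7,"dy":0.9},{"grip":1,"dx":0.7,"dy":0.9},{"grip":1,"dx":0.7,"dy":0.9},{"grip":1,"dx":0.7,"dy":0.9},{"grip":1,"dx":0.7,"dy":0.9},{"grip":1,"dx":0.7,"dy":0.9}])

```text
invalid input at $.rows[0]: expected keys grip, dx, dy, dz, rx, ry, rz
```

>>> play_rows(rows=[{"grip":1,"dy":0.9},{"grip":1,"dy":0.9},{"grip":1,"dy":0.9},{"grip":1,"dy":0.9},{"grip":1,"dy":0.9},{"grip":1,"dy":0.9},{"grip":1,"dy":0.9},{"grip":1,"dy":0.9}])

```text
invalid input at $.rows[0]: expected keys grip, dx, dy, dz, rx, ry, rz
```

>>> play_rows(rows=[{"grip":1,"dy":0.9},{"grip":1,"dy":0.9},{"grip":1,"dy":0.9},{"grip":1,"dy":0.9},{"grip":1,"dy":0.9},{"grip":1,"dy":0.9},{"grip":1,"dy":0.7},{"grip":1}])

```text
invalid input at $.rows[0]: expected keys grip, dx, dy, dz, rx, ry, rz
```

>>> play_rows(rows=[{"grip":1,"dx":0.7,"dy":0.9,"dz":0,"rx":0,"ry":0,"rz":-0.034},{"grip":1,"dx":0.7,"dy":0.9,"dz":0,"rx":0,"ry":0,"rz":-0.034},{"grip":1,"dx":0.7,"dy":0.9,"dz":0,"rx":0,"ry":0,"rz":0},{"grip":1,"dx":0.7,"dy":0.9,"dz":0,"rx":0,"ry":0,"rz":0},{"grip":1,"dx":0.7,"dy":0.9,"dz":0,"rx":0,"ry":0,"rz":0},{"grip":1,"dx":0.7,"dy":0.9,"dz":0,"rx":0,"ry":0,"rz":0},{"grip":1,"dx":0.7,"dy":0.9,"dz":0,"rx":0,"ry":0,"rz":0},{"grip":1,"dx":0.7,"dy":0.9,"dz":0,"rx":0,"ry":0,"rz":0}])

```text
time_s: 0.77
tcp_pos: [0.3086, -0.3685, 0.248]
eef_rot: [-3.121, -0.358, 0.001]
ft_force: [-0.8, 0.3, -0.6]
grip_width: 1.005
grip_force: 0.0
```

>>> play_rows(rows=[{"grip":1,"dx":0.7,"dy":0.9,"dz":0,"rx":0,"ry":0,"rz":0},{"grip":1,"dx":0.7,"dy":0.9,"dz":0,"rx":0,"ry":0,"rz":0},{"grip":1,"dx":0.7,"dy":0.9,"dz":0,"rx":0,"ry":0,"rz":0},{"grip":1,"dx":0.7,"dy":0.9,"dz":0,"rx":0,"ry":0,"rz":0},{"grip":1,"dx":0.7,"dy":0.9,"dz":0,"rx":0,"ry":0,"rz":0},{"grip":1,"dx":0.7,"dy":0.9,"dz":0,"rx":0,"ry":0,"rz":0},{"grip":1,"dx":0.7,"dy":0.9,"dz":0,"rx":0,"ry":0,"rz":0},{"grip":1,"dx":0.7,"dy":0.9,"dz":0,"rx":0,"ry":0,"rz":0}])

```text
time_s: 1.43
tcp_pos: [0.4486, -0.1885, 0.248]
eef_rot: [-3.121, -0.359, 0.001]
ft_force: [0.5, -0.7, -0.0]
grip_width: 0.998
grip_force: 0.0
```

>>> play_rows(rows=[{"grip":1,"dx":0.2,"dy":0.9,"dz":0,"rx":0,"ry":0,"rz":0},{"grip":1,"dx":0,"dy":0.9,"dz":0,"rx":0,"ry":0,"rz":0},{"grip":1,"dx":0,"dy":0.9,"dz":0,"rx":0,"ry":0,"rz":0},{"grip":1,"dx":0,"dy":0.9,"dz":0,"rx":0,"ry":0,"rz":0},{"grip":1,"dx":0,"dy":0.9,"dz":0,"rx":0,"ry":0,"rz":0},{"grip":1,"dx":0,"dy":0.9,"dz":0,"rx":0,"ry":0,"rz":0},{"grip":1,"dx":0,"dy":0.9,"dz":0,"rx":0,"ry":0,"rz":0},{"grip":1,"dx":0,"dy":0.9,"dz":0,"rx":0,"ry":0,"rz":0}])

```text
time_s: 2.1
tcp_pos: [0.4528, -0.0088, 0.2481]
eef_rot: [-3.121, -0.358, 0.001]
ft_force: [0.6, 0.4, -0.1]
grip_width: 0.997
grip_force: 0.0
```

>>> play_rows(rows=[{"grip":1,"dx":0,"dy":0.9,"dz":0,"rx":0,"ry":0,"rz":0},{"grip":1,"dx":0,"dy":0.9,"dz":0,"rx":0,"ry":0,"rz":0},{"grip":1,"dx":0,"dy":0.9,"dz":0,"rx":0,"ry":0,"rz":0},{"grip":1,"dx":0,"dy":0.9,"dz":0,"rx":0,"ry":0,"rz":0},{"grip":1,"dx":0,"dy":0.9,"dz":0,"rx":0,"ry":0,"rz":0},{"grip":1,"dx":0,"dy":0.9,"dz":0,"rx":0,"ry":0,"rz":0},{"grip":1,"dx":0,"dy":0.9,"dz":0,"rx":0,"ry":0,"rz":0},{"grip":1,"dx":0,"dy":0.5,"dz":0,"rx":0,"ry":0,"rz":0}])

```text
time_s: 2.77
tcp_pos: [0.4529, 0.162, 0.248]
eef_rot: [-3.12, -0.361, 0.001]
ft_force: [0.0, -0.0, -0.2]
grip_width: 0.999
grip_force: 0.0
```

```bash
cat > st.py <<'E'
from h import *
from scipy.spatial.transform import Rotation as Ro
s=status.state(); R=Ro.from_rotvec(s['eef_rot']).as_matrix()
print('t',s['time_s'].__round__(2),'tcp',s['tcp_pos'].round(4),'yaxis deg',np.degrees(np.arctan2(R[1,1],R[0,1])).round(2),'tz',R[:,2].round(4),'grip',round(s['grip_width'],3),round(s['grip_force'],1),'ft',s['ft_force'].round(1),'q',s['joint_positions'].round(2))
E
python3 st.py; python3 - <<'E'
from m import *
c=viewer.camera('scene'); cv2.imwrite('pics/s1.png',c['img'][90:330,200:460].repeat(2,0).repeat(2,1))
E
```

```text
t 2.77 tcp [0.4529 0.162  0.248 ] yaxis deg -76.81 tz [-6.e-04  4.e-04 -1.e+00] grip 0.999 0.0 ft [ 0.  -0.  -0.2] q [0.32 0.17 1.77 0.   1.2  1.66]
```

View pics/s1.png

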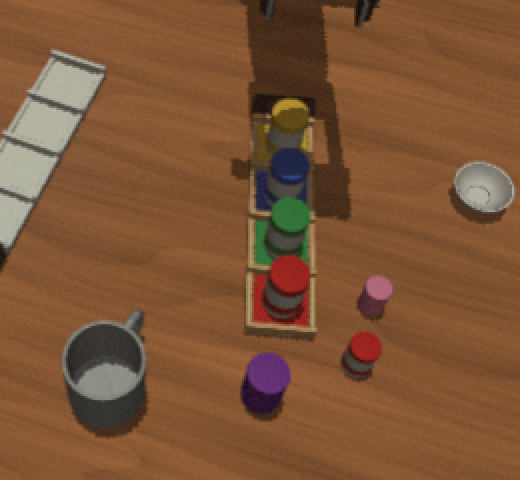

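The view shows the gripper lined up over the rack, with both fingers clear of the tins. Descend, grip the yellow tin, then lift a little.

>>> play_rows(rows=[{"grip":1,"dx":0.06,"dy":0.08,"dz":-0.9,"rx":0,"ry":0,"rz":0},{"grip":1,"dx":0,"dy":0,"dz":-1,"rx":0,"ry":0,"rz":0},{"grip":1,"dx":0,"dy":0,"dz":-1,"rx":0,"ry":0,"rz":0},{"grip":1,"dx":0,"dy":0,"dz":-1,"rx":0,"ry":0,"rz":0},{"grip":1,"dx":0,"dy":0,"dz":-1,"rx":0,"ry":0,"rz":0},{"grip":1,"dx":0,"dy":0,"dz":-1,"rx":0,"ry":0,"rz":0},{"grip":1,"dx":0,"dy":0,"dz":-1,"rx":0,"ry":0,"rz":0},{"grip":1,"dx":0,"dy":0,"dz":-0.8,"rx":0,"ry":0,"rz":0}])

```text
time_s: 3.48
tcp_pos: [0.4539, 0.1611, 0.0541]
eef_rot: [3.12, 0.358, -0.003]
ft_force: [-0.2, -0.1, 0.1]
grip_width: 1.001
grip_force: 0.0
```

>>> play_rows(rows=[{"grip":-1,"dx":0,"dy":0,"dz":0,"rx":0,"ry":0,"rz":0},{"grip":-1,"dx":0,"dy":0,"dz":0,"rx":0,"ry":0,"rz":0},{"grip":-1,"dx":0,"dy":0,"dz":0,"rx":0,"ry":0,"rz":0},{"grip":-1,"dx":0,"dy":0,"dz":0,"rx":0,"ry":0,"rz":0},{"grip":-1,"dx":0,"dy":0,"dz":0,"rx":0,"ry":0,"rz":0},{"grip":-1,"dx":0,"dy":0,"dz":0,"rx":0,"ry":0,"rz":0},{"grip":-1,"dx":0,"dy":0,"dz":0,"rx":0,"ry":0,"rz":0},{"grip":-1,"dx":0,"dy":0,"dz":0,"rx":0,"ry":0,"rz":0}])

```text
time_s: 4.15
tcp_pos: [0.4557, 0.1625, 0.0574]
eef_rot: [-3.121, -0.359, -0.005]
ft_force: [-0.4, 0.6, 6.5]
grip_width: 0.511
grip_force: 60.8
```

```bash
python3 st.py
```

```text
t 4.15 tcp [0.4557 0.1625 0.0574] yaxis deg -76.88 tz [ 3.3e-03  8.0e-04 -1.0e+00] grip 0.511 60.8 ft [-0.4  0.6  6.5] q [ 0.32  0.39  2.03 -0.    0.72  1.66]
```

>>> play_rows(rows=[{"grip":-1,"dx":0,"dy":0,"dz":0.2,"rx":0,"ry":0,"rz":0},{"grip":-1,"dx":0,"dy":0,"dz":0.4,"rx":0,"ry":0,"rz":0},{"grip":-1,"dx":0,"dy":0,"dz":0.6,"rx":0,"ry":0,"rz":0},{"grip":-1,"dx":0,"dy":0,"dz":0.6,"rx":0,"ry":0,"rz":0},{"grip":-1,"dx":0,"dy":0,"dz":0.6,"rx":0,"ry":0,"rz":0},{"grip":-1,"dx":0,"dy":0,"dz":0.6,"rx":0,"ry":0,"rz":0},{"grip":-1,"dx":0,"dy":0,"dz":0.6,"rx":0,"ry":0,"rz":0},{"grip":-1,"dx":0,"dy":0,"dz":0.4,"rx":0,"ry":0,"rz":0}])

```text
time_s: 4.82
tcp_pos: [0.4548, 0.1621, 0.1574]
eef_rot: [-3.121, -0.359, -0.002]
ft_force: [0.6, 0.3, -1.8]
grip_width: 0.51
grip_force: 61.4
```

```bash
python3 st.py; python3 - <<'E'
from m import *
ctr=np.array([.5564,-.1358]); a=np.radians(-2.8); ux=np.array([np.cos(a),np.sin(a)]); uy=np.array([-ux[1],ux[0]])
ims=[]
for n,box in (('top',(130,300,290,390)),('scene',(100,230,160,270))):
    c=np.load(n+'0.npy',allow_pickle=True).item(); im=cv2.resize(c['img'],None,fx=4,fy=4,interpolation=cv2.INTER_CUBIC)
    for x in(-.108,-.036,.036,.108):
        q=[np.r_[ctr+ux*(x+i*.033)+uy*j*.033,.008] for i,j in((-1,-1),(1,-1),(1,1),(-1,1))]
        cv2.polylines(im,[(proj(c,q)*4+1.5).astype(np.int32)],True,(0,0,255),1)
    y0,y1,x0,x1=box; ims.append(cv2.resize(im[y0*4:y1*4,x0*4:x1*4],(400,600)))
cv2.imwrite('pics/cells.png',np.hstack(ims))
E
```

```text
t 4.82 tcp [0.4548 0.1621 0.1574] yaxis deg -76.88 tz [ 1.5e-03  2.0e-04 -1.0e+00] grip 0.51 61.4 ft [ 0.6  0.3 -1.8] q [ 0.32  0.26  1.91 -0.    0.98  1.66]
```

View pics/cells.png

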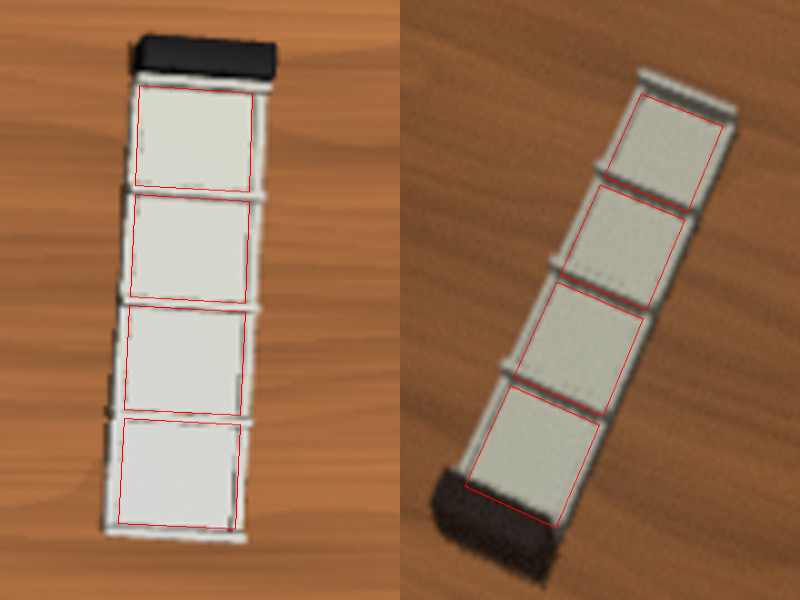

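Drawn over both views (near-end cells lowest at left, highest at right), the estimated cell floors match the real ones within about 2 mm. Carry yellow to the far white cell.

>>> play_rows(rows=[{"grip":-1,"dx":0.26,"dy":-0.38,"dz":0,"rx":0,"ry":0,"rz":-0.02},{"grip":-1,"dx":0.52,"dy":-0.76,"dz":0,"rx":0,"ry":0,"rz":-0.02},{"grip":-1,"dx":0.52,"dy":-0.76,"dz":0,"rx":0,"ry":0,"rz":-0.02},{"grip":-1,"dx":0.52,"dy":-0.76,"dz":0,"rx":0,"ry":0,"rz":-0.02},{"grip":-1,"dx":0.52,"dy":-0.76,"dz":0,"rx":0,"ry":0,"rz":-0.02},{"grip":-1,"dx":0.52,"dy":-0.76,"dz":0,"rx":0,"ry":0,"rz":-0.02},{"grip":-1,"dx":0.52,"dy":-0.76,"dz":0,"rx":0,"ry":0,"rz":-0.02},{"grip":-1,"dx":0.52,"dy":-0.76,"dz":0,"rx":0,"ry":0,"rz":-0.02}])

```text
time_s: 5.48
tcp_pos: [0.5523, 0.0177, 0.155]
eef_rot: [3.139, 0.105, -0.002]
ft_force: [0.4, 0.7, -2.5]
grip_width: 0.515
grip_force: 61.4
```

>>> play_rows(rows=[{"grip":-1,"dx":0.52,"dy":-0.76,"dz":0,"rx":0,"ry":0,"rz":-0.02},{"grip":-1,"dx":0.52,"dy":-0.76,"dz":0,"rx":0,"ry":0,"rz":-0.02},{"grip":-1,"dx":0.52,"dy":-0.76,"dz":0,"rx":0,"ry":0,"rz":-0.02},{"grip":-1,"dx":0.52,"dy":-0.76,"dz":0,"rx":0,"ry":0,"rz":-0.02},{"grip":-1,"dx":0.52,"dy":-0.76,"dz":0,"rx":0,"ry":0,"rz":-0.02},{"grip":-1,"dx":0.52,"dy":-0.76,"dz":0,"rx":0,"ry":0,"rz":-0.018},{"grip":-1,"dx":0.52,"dy":-0.76,"dz":0,"rx":0,"ry":0,"rz":0},{"grip":-1,"dx":0.3,"dy":-0.36,"dz":0,"rx":0,"ry":0,"rz":0}])

```text
time_s: 6.15
tcp_pos: [0.6513, -0.1255, 0.1546]
eef_rot: [3.139, -0.081, -0.001]
ft_force: [0.3, 0.0, -1.8]
grip_width: 0.506
grip_force: 61.4
```

>>> play_rows(rows=[{"grip":-1,"dx":0,"dy":0,"dz":0,"rx":0,"ry":0,"rz":0},{"grip":-1,"dx":0,"dy":0,"dz":-0.5,"rx":0,"ry":0,"rz":0},{"grip":-1,"dx":0,"dy":0,"dz":-0.5,"rx":0,"ry":0,"rz":0},{"grip":-1,"dx":0,"dy":0,"dz":-0.5,"rx":0,"ry":0,"rz":0},{"grip":-1,"dx":0,"dy":0,"dz":-0.5,"rx":0,"ry":0,"rz":0},{"grip":-1,"dx":0,"dy":0,"dz":-0.5,"rx":0,"ry":0,"rz":0},{"grip":-1,"dx":0,"dy":0,"dz":-0.5,"rx":0,"ry":0,"rz":0},{"grip":-1,"dx":0,"dy":0,"dz":-0.4,"rx":0,"ry":0,"rz":0}])

```text
time_s: 6.82
tcp_pos: [0.6493, -0.1213, 0.0695]
eef_rot: [-3.14, 0.076, 0.004]
ft_force: [0.3, -0.0, -1.5]
grip_width: 0.511
grip_force: 61.4
```

```bash
python3 st.py; python3 - <<'E'
from m import *
for n in('scene','top'):
    c=viewer.camera(n); cv2.imwrite(f'pics/{n}2.png',c['img'][60:300,100:400].repeat(2,0).repeat(2,1))
E
```

```text
t 6.82 tcp [ 0.6493 -0.1213  0.0695] yaxis deg -92.79 tz [-2.7e-03  8.0e-04 -1.0e+00] grip 0.511 61.4 ft [ 0.3 -0.  -1.5] q [-0.2   0.6   1.58  0.    0.97  1.42]
```

View pics/scene2.png

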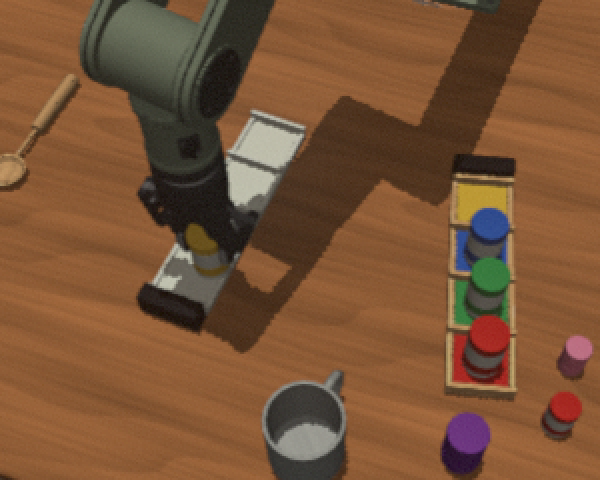

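The view shows yellow upright in the gripper but still short of the far cell, because I shortened the ramp rows. I'll lift slightly, shift and lower.

>>> play_rows(rows=[{"grip":-1,"dx":0,"dy":0,"dz":0.4,"rx":0,"ry":0,"rz":0},{"grip":-1,"dx":0.2,"dy":-0.3,"dz":0,"rx":0,"ry":0,"rz":0},{"grip":-1,"dx":0.2,"dy":-0.3,"dz":0,"rx":0,"ry":0,"rz":0},{"grip":-1,"dx":0.2,"dy":-0.2,"dz":0,"rx":0,"ry":0,"rz":0},{"grip":-1,"dx":0,"dy":0,"dz":0,"rx":0,"ry":0,"rz":0},{"grip":-1,"dx":0,"dy":0,"dz":-0.4,"rx":0,"ry":0,"rz":0},{"grip":-1,"dx":0,"dy":0,"dz":-0.2,"rx":0,"ry":0,"rz":0},{"grip":-1,"dx":0,"dy":0,"dz":0,"rx":0,"ry":0,"rz":0}])

```text
time_s: 7.58
tcp_pos: [0.664, -0.1419, 0.0634]
eef_rot: [-3.14, 0.077, 0.007]
ft_force: [-0.8, 1.6, -2.9]
grip_width: 0.508
grip_force: 61.5
```

```bash
python3 st.py
```

```text
t 7.58 tcp [ 0.664  -0.1419  0.0634] yaxis deg -92.82 tz [-0.0047  0.0011 -1.    ] grip 0.508 61.5 ft [-0.8  1.6 -2.9] q [-0.23  0.63  1.53  0.    0.98  1.39]
```

Lower to the floor (the tin foot should touch at TCP about 0.0545), then release.

>>> play_rows(rows=[{"grip":-1,"dx":0,"dy":0,"dz":-0.1,"rx":0,"ry":0,"rz":0},{"grip":-1,"dx":0,"dy":0,"dz":-0.1,"rx":0,"ry":0,"rz":0},{"grip":-1,"dx":0,"dy":0,"dz":-0.1,"rx":0,"ry":0,"rz":0},{"grip":-1,"dx":0,"dy":0,"dz":-0.05,"rx":0,"ry":0,"rz":0},{"grip":-1,"dx":0,"dy":0,"dz":0,"rx":0,"ry":0,"rz":0},{"grip":-1,"dx":0,"dy":0,"dz":0,"rx":0,"ry":0,"rz":0},{"grip":-1,"dx":0,"dy":0,"dz":0,"rx":0,"ry":0,"rz":0},{"grip":-1,"dx":0,"dy":0,"dz":0,"rx":0,"ry":0,"rz":0}])

```text
time_s: 8.25
tcp_pos: [0.6658, -0.1424, 0.0573]
eef_rot: [3.14, -0.077, 0.001]
ft_force: [-0.1, -0.0, -2.8]
grip_width: 0.509
grip_force: 61.5
```

```bash
python3 st.py
```

```text
t 8.25 tcp [ 0.6658 -0.1424  0.0573] yaxis deg -92.82 tz [ 5.e-04 -2.e-04 -1.e+00] grip 0.509 61.5 ft [-0.1 -0.  -2.8] q [-0.23  0.64  1.54 -0.    0.97  1.39]
```

>>> play_rows(rows=[{"grip":-1,"dx":0,"dy":0,"dz":-0.1,"rx":0,"ry":0,"rz":0},{"grip":-1,"dx":0,"dy":0,"dz":0,"rx":0,"ry":0,"rz":0},{"grip":-1,"dx":0,"dy":0,"dz":0,"rx":0,"ry":0,"rz":0},{"grip":1,"dx":0,"dy":0,"dz":0,"rx":0,"ry":0,"rz":0},{"grip":1,"dx":0,"dy":0,"dz":0,"rx":0,"ry":0,"rz":0},{"grip":1,"dx":0,"dy":0,"dz":0,"rx":0,"ry":0,"rz":0},{"grip":1,"dx":0,"dy":0,"dz":0,"rx":0,"ry":0,"rz":0},{"grip":1,"dx":0,"dy":0,"dz":0,"rx":0,"ry":0,"rz":0}])

```text
time_s: 8.92
tcp_pos: [0.6658, -0.1424, 0.0548]
eef_rot: [3.14, -0.077, 0.001]
ft_force: [-0.2, -0.1, 0.5]
grip_width: 1.003
grip_force: 0.0
```

>>> play_rows(rows=[{"grip":1,"dx":0,"dy":0,"dz":0,"rx":0,"ry":0,"rz":0},{"grip":1,"dx":0,"dy":0,"dz":0.4,"rx":0,"ry":0,"rz":0},{"grip":1,"dx":0,"dy":0,"dz":0.6,"rx":0,"ry":0,"rz":0},{"grip":1,"dx":0,"dy":0,"dz":0.8,"rx":0,"ry":0,"rz":0},{"grip":1,"dx":0,"dy":0,"dz":0.8,"rx":0,"ry":0,"rz":0},{"grip":1,"dx":0,"dy":0,"dz":0.8,"rx":0,"ry":0,"rz":0},{"grip":1,"dx":0,"dy":0,"dz":0.4,"rx":0,"ry":0,"rz":0},{"grip":1,"dx":0,"dy":0,"dz":0,"rx":0,"ry":0,"rz":0}])

```text
time_s: 9.58
tcp_pos: [0.6672, -0.1427, 0.1532]
eef_rot: [3.139, -0.077, 0.01]
ft_force: [0.4, 0.3, -0.5]
grip_width: 1.003
grip_force: 0.0
```

```bash
python3 st.py;
```

```text
t 9.58 tcp [ 0.6672 -0.1427  0.1532] yaxis deg -92.82 tz [ 0.0063 -0.0016 -1.    ] grip 1.003 0.0 ft [ 0.4  0.3 -0.5] q [-0.23  0.55  1.44 -0.    1.15  1.39]
```

>>> play_rows(rows=[{"grip":1,"dx":-0.36,"dy":0.8,"dz":0,"rx":0,"ry":0,"rz":0.02},{"grip":1,"dx":-0.36,"dy":0.8,"dz":0,"rx":0,"ry":0,"rz":0.02},{"grip":1,"dx":-0.36,"dy":0.8,"dz":0,"rx":0,"ry":0,"rz":0.02},{"grip":1,"dx":-0.36,"dy":0.8,"dz":0,"rx":0,"ry":0,"rz":0.02},{"grip":1,"dx":-0.36,"dy":0.8,"dz":0,"rx":0,"ry":0,"rz":0.02},{"grip":1,"dx":-0.36,"dy":0.8,"dz":0,"rx":0,"ry":0,"rz":0.02},{"grip":1,"dx":-0.36,"dy":0.8,"dz":0,"rx":0,"ry":0,"rz":0.02},{"grip":1,"dx":-0.36,"dy":0.8,"dz":0,"rx":0,"ry":0,"rz":0.02}])

```text
time_s: 10.25
tcp_pos: [0.5924, 0.0185, 0.1484]
eef_rot: [-3.137, -0.175, 0.004]
ft_force: [-0.7, 0.7, 0.3]
grip_width: 1.0
grip_force: 0.0
```

>>> play_rows(rows=[{"grip":1,"dx":-0.36,"dy":0.8,"dz":0,"rx":0,"ry":0,"rz":0.02},{"grip":1,"dx":-0.36,"dy":0.8,"dz":0,"rx":0,"ry":0,"rz":0.02},{"grip":1,"dx":-0.36,"dy":0.8,"dz":0,"rx":0,"ry":0,"rz":0.02},{"grip":1,"dx":-0.36,"dy":0.8,"dz":0,"rx":0,"ry":0,"rz":0.02},{"grip":1,"dx":-0.36,"dy":0.8,"dz":0,"rx":0,"ry":0,"rz":0.02},{"grip":1,"dx":-0.36,"dy":0.8,"dz":0,"rx":0,"ry":0,"rz":0.02},{"grip":1,"dx":-0.36,"dy":0.8,"dz":0,"rx":0,"ry":0,"rz":0},{"grip":1,"dx":-0.3,"dy":0.9,"dz":0,"rx":0,"ry":0,"rz":0}])

```text
time_s: 10.92
tcp_pos: [0.5217, 0.1805, 0.1485]
eef_rot: [3.12, 0.361, -0.004]
ft_force: [0.6, -0.1, -0.3]
grip_width: 1.006
grip_force: 0.0
```

```bash
python3 st.py; python3 - <<'E'
from m import *
for n in('top','scene'):
    c=viewer.camera(n); print(n,lids(c,zlo=.066,ztop=.078))
    if n=='scene': cv2.imwrite('pics/s3.png',c['img'][60:300,100:400].repeat(2,0).repeat(2,1))
E
```

```text
t 10.92 tcp [0.5217 0.1805 0.1485] yaxis deg -76.79 tz [-0.0024 -0.001  -1.    ] grip 1.006 0.0 ft [ 0.6 -0.1 -0.3] q [ 0.31  0.37  1.76 -0.    1.01  1.65]
top {'red': [(np.int32(246), array([178.6, 159.4]), array([0.6659, 0.2118, 0.078 ]))], 'yellow': [(np.int32(325), array([344., 163.]), array([ 0.6634, -0.1388,  0.078 ]))], 'green': [], 'blue': []}
scene {'red': [(np.int32(343), array([344.1, 227.6]), array([0.664 , 0.2125, 0.078 ]))], 'yellow': [(np.int32(272), array([192.3, 184.3]), array([ 0.6674, -0.1389,  0.078 ]))], 'green': [(np.int32(239), array([344.8, 198.3]), array([0.5927, 0.1972, 0.078 ]))], 'blue': [(np.int32(231), array([344.8, 172.1]), array([0.5245, 0.181 , 0.078 ]))]}
```

View pics/s3.png

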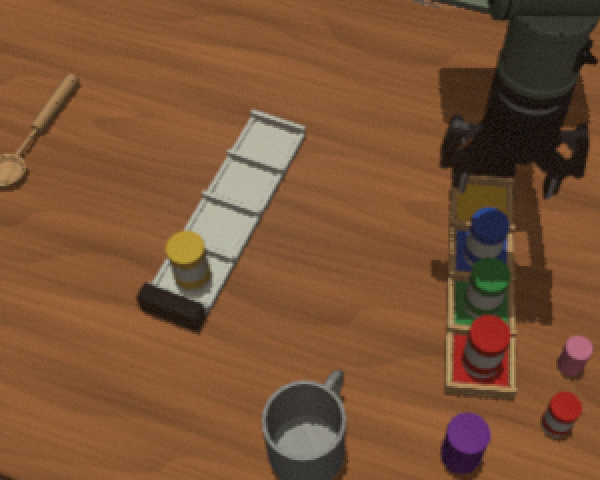

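Yellow stands upright in the far white cell at about (0.664, -0.139). The gripper is above blue, so descend and grip it.

>>> play_rows(rows=[{"grip":1,"dx":0.08,"dy":0,"dz":-0.4,"rx":0,"ry":0,"rz":0},{"grip":1,"dx":0,"dy":0,"dz":-0.7,"rx":0,"ry":0,"rz":0},{"grip":1,"dx":0,"dy":0,"dz":-0.7,"rx":0,"ry":0,"rz":0},{"grip":1,"dx":0,"dy":0,"dz":-0.7,"rx":0,"ry":0,"rz":0},{"grip":1,"dx":0,"dy":0,"dz":-0.7,"rx":0,"ry":0,"rz":0},{"grip":1,"dx":0,"dy":0,"dz":-0.4,"rx":0,"ry":0,"rz":0},{"grip":1,"dx":0,"dy":0,"dz":-0.1,"rx":0,"ry":0,"rz":0},{"grip":1,"dx":0,"dy":0,"dz":0,"rx":0,"ry":0,"rz":0}])

```text
time_s: 11.68
tcp_pos: [0.5249, 0.1793, 0.0559]
eef_rot: [3.12, 0.36, -0.003]
ft_force: [0.3, -1.0, 0.4]
grip_width: 0.999
grip_force: 0.0
```

>>> play_rows(rows=[{"grip":-1,"dx":0,"dy":0,"dz":0,"rx":0,"ry":0,"rz":0},{"grip":-1,"dx":0,"dy":0,"dz":0,"rx":0,"ry":0,"rz":0},{"grip":-1,"dx":0,"dy":0,"dz":0,"rx":0,"ry":0,"rz":0},{"grip":-1,"dx":0,"dy":0,"dz":0,"rx":0,"ry":0,"rz":0},{"grip":-1,"dx":0,"dy":0,"dz":0,"rx":0,"ry":0,"rz":0},{"grip":-1,"dx":0,"dy":0,"dz":0,"rx":0,"ry":0,"rz":0},{"grip":-1,"dx":0,"dy":0,"dz":0,"rx":0,"ry":0,"rz":0},{"grip":-1,"dx":0,"dy":0,"dz":0,"rx":0,"ry":0,"rz":0}])

```text
time_s: 12.35
tcp_pos: [0.5258, 0.1804, 0.0582]
eef_rot: [-3.12, -0.362, -0.003]
ft_force: [-0.0, 0.5, 6.1]
grip_width: 0.51
grip_force: 60.7
```

>>> play_rows(rows=[{"grip":-1,"dx":0,"dy":0,"dz":0.2,"rx":0,"ry":0,"rz":0},{"grip":-1,"dx":0,"dy":0,"dz":0.4,"rx":0,"ry":0,"rz":0},{"grip":-1,"dx":0,"dy":0,"dz":0.7,"rx":0,"ry":0,"rz":0},{"grip":-1,"dx":0,"dy":0,"dz":0.8,"rx":0,"ry":0,"rz":0},{"grip":-1,"dx":0,"dy":0,"dz":0.8,"rx":0,"ry":0,"rz":0},{"grip":-1,"dx":0,"dy":0,"dz":0.8,"rx":0,"ry":0,"rz":0},{"grip":-1,"dx":0,"dy":0,"dz":0.5,"rx":0,"ry":0,"rz":0},{"grip":-1,"dx":0,"dy":0,"dz":0,"rx":0,"ry":0,"rz":0}])

```text
time_s: 13.02
tcp_pos: [0.5267, 0.1806, 0.1655]
eef_rot: [-3.12, -0.362, -0.01]
ft_force: [0.4, 0.1, -1.3]
grip_width: 0.511
grip_force: 61.2
```

```bash
python3 st.py
```

```text
t 13.02 tcp [0.5267 0.1806 0.1655] yaxis deg -76.77 tz [ 0.0062  0.0019 -1.    ] grip 0.511 61.2 ft [ 0.4  0.1 -1.3] q [ 0.31  0.35  1.74 -0.    1.05  1.65]
```

>>> play_rows(rows=[{"grip":-1,"dx":0.1,"dy":-0.4,"dz":0,"rx":0,"ry":0,"rz":-0.02},{"grip":-1,"dx":0.18,"dy":-0.85,"dz":0,"rx":0,"ry":0,"rz":-0.02},{"grip":-1,"dx":0.18,"dy":-0.85,"dz":0,"rx":0,"ry":0,"rz":-0.02},{"grip":-1,"dx":0.18,"dy":-0.85,"dz":0,"rx":0,"ry":0,"rz":-0.02},{"grip":-1,"dx":0.18,"dy":-0.85,"dz":0,"rx":0,"ry":0,"rz":-0.02},{"grip":-1,"dx":0.18,"dy":-0.85,"dz":0,"rx":0,"ry":0,"rz":-0.02},{"grip":-1,"dx":0.18,"dy":-0.85,"dz":0,"rx":0,"ry":0,"rz":-0.02},{"grip":-1,"dx":0.18,"dy":-0.85,"dz":0,"rx":0,"ry":0,"rz":-0.02}])

```text
time_s: 13.68
tcp_pos: [0.5582, 0.0195, 0.1604]
eef_rot: [3.139, 0.108, -0.005]
ft_force: [-0.4, -0.3, -1.4]
grip_width: 0.506
grip_force: 61.3
```

>>> play_rows(rows=[{"grip":-1,"dx":0.18,"dy":-0.85,"dz":0,"rx":0,"ry":0,"rz":-0.02},{"grip":-1,"dx":0.18,"dy":-0.85,"dz":0,"rx":0,"ry":0,"rz":-0.02},{"grip":-1,"dx":0.18,"dy":-0.85,"dz":0,"rx":0,"ry":0,"rz":-0.02},{"grip":-1,"dx":0.18,"dy":-0.85,"dz":0,"rx":0,"ry":0,"rz":-0.02},{"grip":-1,"dx":0.18,"dy":-0.85,"dz":0,"rx":0,"ry":0,"rz":-0.02},{"grip":-1,"dx":0.18,"dy":-0.85,"dz":0,"rx":0,"ry":0,"rz":-0.02},{"grip":-1,"dx":0.18,"dy":-0.85,"dz":0,"rx":0,"ry":0,"rz":0},{"grip":-1,"dx":0.04,"dy":-0.4,"dz":0,"rx":0,"ry":0,"rz":0}])

```text
time_s: 14.35
tcp_pos: [0.5911, -0.1403, 0.1603]
eef_rot: [3.14, -0.081, -0.004]
ft_force: [0.1, 0.2, -1.8]
grip_width: 0.509
grip_force: 61.3
```

>>> play_rows(rows=[{"grip":-1,"dx":0,"dy":0,"dz":0,"rx":0,"ry":0,"rz":0},{"grip":-1,"dx":0,"dy":0,"dz":-0.4,"rx":0,"ry":0,"rz":0},{"grip":-1,"dx":0,"dy":0,"dz":-0.6,"rx":0,"ry":0,"rz":0},{"grip":-1,"dx":0,"dy":0,"dz":-0.6,"rx":0,"ry":0,"rz":0},{"grip":-1,"dx":0,"dy":0,"dz":-0.6,"rx":0,"ry":0,"rz":0},{"grip":-1,"dx":0,"dy":0,"dz":-0.6,"rx":0,"ry":0,"rz":0},{"grip":-1,"dx":0,"dy":0,"dz":-0.3,"rx":0,"ry":0,"rz":0},{"grip":-1,"dx":0,"dy":0,"dz":0,"rx":0,"ry":0,"rz":0}])

```text
time_s: 15.02
tcp_pos: [0.5898, -0.1358, 0.082]
eef_rot: [-3.139, 0.076, 0.009]
ft_force: [0.3, 0.2, -1.1]
grip_width: 0.509
grip_force: 61.3
```

```bash
python3 st.py
```

```text
t 15.02 tcp [ 0.5898 -0.1358  0.082 ] yaxis deg -92.76 tz [-0.0054  0.0016 -1.    ] grip 0.509 61.3 ft [ 0.3  0.2 -1.1] q [-0.25  0.51  1.71  0.    0.93  1.37]
```

>>> play_rows(rows=[{"grip":-1,"dx":0.08,"dy":-0.06,"dz":-0.4,"rx":0,"ry":0,"rz":0},{"grip":-1,"dx":0,"dy":0,"dz":-0.3,"rx":0,"ry":0,"rz":0},{"grip":-1,"dx":0,"dy":0,"dz":-0.2,"rx":0,"ry":0,"rz":0},{"grip":-1,"dx":0,"dy":0,"dz":0,"rx":0,"ry":0,"rz":0},{"grip":-1,"dx":0,"dy":0,"dz":0,"rx":0,"ry":0,"rz":0},{"grip":-1,"dx":0,"dy":0,"dz":0,"rx":0,"ry":0,"rz":0},{"grip":-1,"dx":0,"dy":0,"dz":0,"rx":0,"ry":0,"rz":0},{"grip":-1,"dx":0,"dy":0,"dz":0,"rx":0,"ry":0,"rz":0}])

```text
time_s: 15.68
tcp_pos: [0.5939, -0.139, 0.0625]
eef_rot: [3.14, -0.077, 0.001]
ft_force: [-0.1, -0.3, -1.6]
grip_width: 0.507
grip_force: 61.4
```

Lower the last 7 mm, release and lift.

>>> play_rows(rows=[{"grip":-1,"dx":-0.04,"dy":0.04,"dz":-0.15,"rx":0,"ry":0,"rz":0},{"grip":-1,"dx":0,"dy":0,"dz":-0.15,"rx":0,"ry":0,"rz":0},{"grip":-1,"dx":0,"dy":0,"dz":0,"rx":0,"ry":0,"rz":0},{"grip":-1,"dx":0,"dy":0,"dz":0,"rx":0,"ry":0,"rz":0},{"grip":1,"dx":0,"dy":0,"dz":0,"rx":0,"ry":0,"rz":0},{"grip":1,"dx":0,"dy":0,"dz":0,"rx":0,"ry":0,"rz":0},{"grip":1,"dx":0,"dy":0,"dz":0,"rx":0,"ry":0,"rz":0},{"grip":1,"dx":0,"dy":0,"dz":0,"rx":0,"ry":0,"rz":0}])

```text
time_s: 16.35
tcp_pos: [0.5926, -0.1379, 0.0543]
eef_rot: [3.141, -0.077, -0.0]
ft_force: [-0.2, 0.3, 0.6]
grip_width: 0.999
grip_force: 0.0
```

>>> play_rows(rows=[{"grip":1,"dx":0,"dy":0,"dz":0,"rx":0,"ry":0,"rz":0},{"grip":1,"dx":0,"dy":0,"dz":0.4,"rx":0,"ry":0,"rz":0},{"grip":1,"dx":0,"dy":0,"dz":0.6,"rx":0,"ry":0,"rz":0},{"grip":1,"dx":0,"dy":0,"dz":0.8,"rx":0,"ry":0,"rz":0},{"grip":1,"dx":0,"dy":0,"dz":0.8,"rx":0,"ry":0,"rz":0},{"grip":1,"dx":0,"dy":0,"dz":0.8,"rx":0,"ry":0,"rz":0},{"grip":1,"dx":0,"dy":0,"dz":0.4,"rx":0,"ry":0,"rz":0},{"grip":1,"dx":0,"dy":0,"dz":0.2,"rx":0,"ry":0,"rz":0}])

```text
time_s: 17.02
tcp_pos: [0.5936, -0.1381, 0.157]
eef_rot: [3.14, -0.077, 0.006]
ft_force: [-0.6, -0.4, 0.5]
grip_width: 0.999
grip_force: 0.0
```

>>> play_rows(rows=[{"grip":1,"dx":-0.1,"dy":0.4,"dz":0,"rx":0,"ry":0,"rz":0.02},{"grip":1,"dx":0,"dy":0.9,"dz":0,"rx":0,"ry":0,"rz":0.02},{"grip":1,"dx":0,"dy":0.9,"dz":0,"rx":0,"ry":0,"rz":0.02},{"grip":1,"dx":0,"dy":0.9,"dz":0,"rx":0,"ry":0,"rz":0.02},{"grip":1,"dx":0,"dy":0.9,"dz":0,"rx":0,"ry":0,"rz":0.02},{"grip":1,"dx":0,"dy":0.9,"dz":0,"rx":0,"ry":0,"rz":0.02},{"grip":1,"dx":0,"dy":0.9,"dz":0,"rx":0,"ry":0,"rz":0.02},{"grip":1,"dx":0,"dy":0.9,"dz":0,"rx":0,"ry":0,"rz":0.02}])

```text
time_s: 17.68
tcp_pos: [0.5887, 0.0314, 0.153]
eef_rot: [-3.136, -0.177, 0.005]
ft_force: [0.3, 0.3, -1.5]
grip_width: 1.002
grip_force: 0.0
```

>>> play_rows(rows=[{"grip":1,"dx":0,"dy":0.9,"dz":0,"rx":0,"ry":0,"rz":0.02},{"grip":1,"dx":0,"dy":0.9,"dz":0,"rx":0,"ry":0,"rz":0.02},{"grip":1,"dx":0,"dy":0.9,"dz":0,"rx":0,"ry":0,"rz":0.02},{"grip":1,"dx":0,"dy":0.9,"dz":0,"rx":0,"ry":0,"rz":0.02},{"grip":1,"dx":0,"dy":0.9,"dz":0,"rx":0,"ry":0,"rz":0.02},{"grip":1,"dx":0,"dy":0.9,"dz":0,"rx":0,"ry":0,"rz":0.02},{"grip":1,"dx":0,"dy":0.9,"dz":0,"rx":0,"ry":0,"rz":0},{"grip":1,"dx":0,"dy":0.4,"dz":0,"rx":0,"ry":0,"rz":0}])

```text
time_s: 18.35
tcp_pos: [0.5888, 0.1999, 0.153]
eef_rot: [-3.12, -0.366, 0.004]
ft_force: [-0.4, 0.1, 0.3]
grip_width: 0.999
grip_force: 0.0
```

```bash
python3 st.py; python3 - <<'E'
from m import *
c=viewer.camera('top'); print(lids(c,zlo=.066,ztop=.078))
c=viewer.camera('scene'); print(lids(c,zlo=.066,ztop=.078))
E
```

```text
t 18.35 tcp [0.5888 0.1999 0.153 ] yaxis deg -76.62 tz [-2.8e-03  2.0e-04 -1.0e+00] grip 0.999 0.0 ft [-0.4  0.1  0.3] q [0.31 0.46 1.59 0.   1.09 1.65]
{'red': [], 'yellow': [(np.int32(328), array([343.9, 163.1]), array([ 0.6633, -0.1387,  0.078 ]))], 'green': [], 'blue': [(np.int32(333), array([342.6, 197. ]), array([ 0.5907, -0.1346,  0.078 ]))]}
{'red': [(np.int32(344), array([344.1, 227.7]), array([0.664 , 0.2126, 0.078 ]))], 'yellow': [(np.int32(274), array([192.3, 184.3]), array([ 0.6674, -0.139 ,  0.078 ]))], 'green': [(np.int32(249), array([344.5, 197.3]), array([0.5906, 0.1959, 0.078 ]))], 'blue': [(np.int32(210), array([206.2, 159.1]), array([ 0.5931, -0.1358,  0.078 ]))]}
```

Blue stands in its cell at about (0.591, -0.135). Grip green.

>>> play_rows(rows=[{"grip":1,"dx":0.06,"dy":-0.06,"dz":-0.4,"rx":0,"ry":0,"rz":0},{"grip":1,"dx":0,"dy":0,"dz":-0.7,"rx":0,"ry":0,"rz":0},{"grip":1,"dx":0,"dy":0,"dz":-0.7,"rx":0,"ry":0,"rz":0},{"grip":1,"dx":0,"dy":0,"dz":-0.7,"rx":0,"ry":0,"rz":0},{"grip":1,"dx":0,"dy":0,"dz":-0.7,"rx":0,"ry":0,"rz":0},{"grip":1,"dx":0,"dy":0,"dz":-0.5,"rx":0,"ry":0,"rz":0},{"grip":1,"dx":0,"dy":0,"dz":-0.2,"rx":0,"ry":0,"rz":0},{"grip":1,"dx":0,"dy":0,"dz":0,"rx":0,"ry":0,"rz":0}])

```text
time_s: 19.12
tcp_pos: [0.5906, 0.1939, 0.0551]
eef_rot: [3.12, 0.36, -0.006]
ft_force: [-0.3, 0.7, 0.9]
grip_width: 1.002
grip_force: 0.0
```

>>> play_rows(rows=[{"grip":-1,"dx":0,"dy":0,"dz":0,"rx":0,"ry":0,"rz":0},{"grip":-1,"dx":0,"dy":0,"dz":0,"rx":0,"ry":0,"rz":0},{"grip":-1,"dx":0,"dy":0,"dz":0,"rx":0,"ry":0,"rz":0},{"grip":-1,"dx":0,"dy":0,"dz":0,"rx":0,"ry":0,"rz":0},{"grip":-1,"dx":0,"dy":0,"dz":0,"rx":0,"ry":0,"rz":0},{"grip":-1,"dx":0,"dy":0,"dz":0,"rx":0,"ry":0,"rz":0},{"grip":-1,"dx":0,"dy":0,"dz":0,"rx":0,"ry":0,"rz":0},{"grip":-1,"dx":0,"dy":0,"dz":0,"rx":0,"ry":0,"rz":0}])

```text
time_s: 19.78
tcp_pos: [0.5923, 0.1959, 0.0583]
eef_rot: [-3.12, -0.362, -0.003]
ft_force: [-0.1, 1.2, 5.6]
grip_width: 0.508
grip_force: 60.7
```

>>> play_rows(rows=[{"grip":-1,"dx":0,"dy":0,"dz":0.2,"rx":0,"ry":0,"rz":0},{"grip":-1,"dx":0,"dy":0,"dz":0.4,"rx":0,"ry":0,"rz":0},{"grip":-1,"dx":0,"dy":0,"dz":0.7,"rx":0,"ry":0,"rz":0},{"grip":-1,"dx":0,"dy":0,"dz":0.8,"rx":0,"ry":0,"rz":0},{"grip":-1,"dx":0,"dy":0,"dz":0.8,"rx":0,"ry":0,"rz":0},{"grip":-1,"dx":0,"dy":0,"dz":0.8,"rx":0,"ry":0,"rz":0},{"grip":-1,"dx":0,"dy":0,"dz":0.5,"rx":0,"ry":0,"rz":0},{"grip":-1,"dx":0,"dy":0,"dz":0,"rx":0,"ry":0,"rz":0}])

```text
time_s: 20.45
tcp_pos: [0.5932, 0.1961, 0.1657]
eef_rot: [-3.12, -0.362, -0.01]
ft_force: [0.2, 1.0, -1.0]
grip_width: 0.511
grip_force: 61.3
```

>>> play_rows(rows=[{"grip":-1,"dx":-0.1,"dy":-0.4,"dz":0,"rx":0,"ry":0,"rz":-0.02},{"grip":-1,"dx":-0.19,"dy":-0.88,"dz":0,"rx":0,"ry":0,"rz":-0.02},{"grip":-1,"dx":-0.19,"dy":-0.88,"dz":0,"rx":0,"ry":0,"rz":-0.02},{"grip":-1,"dx":-0.19,"dy":-0.88,"dz":0,"rx":0,"ry":0,"rz":-0.02},{"grip":-1,"dx":-0.19,"dy":-0.88,"dz":0,"rx":0,"ry":0,"rz":-0.02},{"grip":-1,"dx":-0.19,"dy":-0.88,"dz":0,"rx":0,"ry":0,"rz":-0.02},{"grip":-1,"dx":-0.19,"dy":-0.88,"dz":0,"rx":0,"ry":0,"rz":-0.02},{"grip":-1,"dx":-0.19,"dy":-0.88,"dz":0,"rx":0,"ry":0,"rz":-0.02}])

```text
time_s: 21.12
tcp_pos: [0.554, 0.0299, 0.1604]
eef_rot: [3.139, 0.108, -0.006]
ft_force: [0.4, -0.3, -2.7]
grip_width: 0.509
grip_force: 61.3
```

>>> play_rows(rows=[{"grip":-1,"dx":-0.19,"dy":-0.88,"dz":0,"rx":0,"ry":0,"rz":-0.02},{"grip":-1,"dx":-0.19,"dy":-0.88,"dz":0,"rx":0,"ry":0,"rz":-0.02},{"grip":-1,"dx":-0.19,"dy":-0.88,"dz":0,"rx":0,"ry":0,"rz":-0.02},{"grip":-1,"dx":-0.19,"dy":-0.88,"dz":0,"rx":0,"ry":0,"rz":-0.02},{"grip":-1,"dx":-0.19,"dy":-0.88,"dz":0,"rx":0,"ry":0,"rz":-0.02},{"grip":-1,"dx":-0.19,"dy":-0.88,"dz":0,"rx":0,"ry":0,"rz":-0.02},{"grip":-1,"dx":-0.19,"dy":-0.88,"dz":0,"rx":0,"ry":0,"rz":0},{"grip":-1,"dx":-0.08,"dy":-0.46,"dz":0,"rx":0,"ry":0,"rz":0}])

```text
time_s: 21.78
tcp_pos: [0.5185, -0.136, 0.1606]
eef_rot: [3.14, -0.081, -0.006]
ft_force: [-0.5, -0.8, -1.9]
grip_width: 0.505
grip_force: 61.4
```

>>> play_rows(rows=[{"grip":-1,"dx":0,"dy":0,"dz":0,"rx":0,"ry":0,"rz":0},{"grip":-1,"dx":0,"dy":0,"dz":-0.5,"rx":0,"ry":0,"rz":0},{"grip":-1,"dx":0,"dy":0,"dz":-0.7,"rx":0,"ry":0,"rz":0},{"grip":-1,"dx":0,"dy":0,"dz":-0.7,"rx":0,"ry":0,"rz":0},{"grip":-1,"dx":0,"dy":0,"dz":-0.7,"rx":0,"ry":0,"rz":0},{"grip":-1,"dx":0,"dy":0,"dz":-0.5,"rx":0,"ry":0,"rz":0},{"grip":-1,"dx":0,"dy":0,"dz":0,"rx":0,"ry":0,"rz":0},{"grip":-1,"dx":0,"dy":0,"dz":0,"rx":0,"ry":0,"rz":0}])

```text
time_s: 22.45
tcp_pos: [0.5201, -0.1331, 0.0838]
eef_rot: [-3.14, 0.077, 0.004]
ft_force: [0.6, 0.8, -2.2]
grip_width: 0.51
grip_force: 61.4
```

```bash
python3 st.py
```

```text
t 22.45 tcp [ 0.5201 -0.1331  0.0838] yaxis deg -92.8 tz [-2.4e-03  9.0e-04 -1.0e+00] grip 0.51 61.4 ft [ 0.6  0.8 -2.2] q [-0.27  0.42  1.87  0.    0.85  1.35]
```

>>> play_rows(rows=[{"grip":-1,"dx":0,"dy":0,"dz":-0.4,"rx":0,"ry":0,"rz":0},{"grip":-1,"dx":0,"dy":0,"dz":-0.3,"rx":0,"ry":0,"rz":0},{"grip":-1,"dx":0,"dy":0,"dz":-0.2,"rx":0,"ry":0,"rz":0},{"grip":-1,"dx":0,"dy":0,"dz":0,"rx":0,"ry":0,"rz":0},{"grip":-1,"dx":0,"dy":0,"dz":0,"rx":0,"ry":0,"rz":0},{"grip":-1,"dx":0,"dy":0,"dz":0,"rx":0,"ry":0,"rz":0},{"grip":-1,"dx":0,"dy":0,"dz":0,"rx":0,"ry":0,"rz":0},{"grip":-1,"dx":0,"dy":0,"dz":0,"rx":0,"ry":0,"rz":0}])

```text
time_s: 23.12
tcp_pos: [0.5209, -0.134, 0.0625]
eef_rot: [3.14, -0.077, 0.001]
ft_force: [0.0, -0.3, -2.3]
grip_width: 0.512
grip_force: 61.4
```

>>> play_rows(rows=[{"grip":-1,"dx":0,"dy":0,"dz":-0.15,"rx":0,"ry":0,"rz":0},{"grip":-1,"dx":0,"dy":0,"dz":-0.15,"rx":0,"ry":0,"rz":0},{"grip":-1,"dx":0,"dy":0,"dz":0,"rx":0,"ry":0,"rz":0},{"grip":-1,"dx":0,"dy":0,"dz":0,"rx":0,"ry":0,"rz":0},{"grip":1,"dx":0,"dy":0,"dz":0,"rx":0,"ry":0,"rz":0},{"grip":1,"dx":0,"dy":0,"dz":0,"rx":0,"ry":0,"rz":0},{"grip":1,"dx":0,"dy":0,"dz":0,"rx":0,"ry":0,"rz":0},{"grip":1,"dx":0,"dy":0,"dz":0,"rx":0,"ry":0,"rz":0}])

```text
time_s: 23.78
tcp_pos: [0.5206, -0.1339, 0.0544]
eef_rot: [3.141, -0.077, -0.0]
ft_force: [0.3, -0.3, -0.1]
grip_width: 1.0
grip_force: 0.0
```

>>> play_rows(rows=[{"grip":1,"dx":0,"dy":0,"dz":0,"rx":0,"ry":0,"rz":0},{"grip":1,"dx":0,"dy":0,"dz":0.4,"rx":0,"ry":0,"rz":0},{"grip":1,"dx":0,"dy":0,"dz":0.6,"rx":0,"ry":0,"rz":0},{"grip":1,"dx":0,"dy":0,"dz":0.8,"rx":0,"ry":0,"rz":0},{"grip":1,"dx":0,"dy":0,"dz":0.8,"rx":0,"ry":0,"rz":0},{"grip":1,"dx":0,"dy":0,"dz":0.8,"rx":0,"ry":0,"rz":0},{"grip":1,"dx":0,"dy":0,"dz":0.4,"rx":0,"ry":0,"rz":0},{"grip":1,"dx":0,"dy":0,"dz":0.2,"rx":0,"ry":0,"rz":0}])

```text
time_s: 24.45
tcp_pos: [0.5215, -0.1341, 0.1568]
eef_rot: [3.14, -0.077, 0.006]
ft_force: [-0.4, -0.5, 0.7]
grip_width: 0.995
grip_force: 0.0
```

>>> play_rows(rows=[{"grip":1,"dx":0.2,"dy":0.5,"dz":0,"rx":0,"ry":0,"rz":0.02},{"grip":1,"dx":0.37,"dy":0.92,"dz":0,"rx":0,"ry":0,"rz":0.02},{"grip":1,"dx":0.37,"dy":0.92,"dz":0,"rx":0,"ry":0,"rz":0.02},{"grip":1,"dx":0.37,"dy":0.92,"dz":0,"rx":0,"ry":0,"rz":0.02},{"grip":1,"dx":0.37,"dy":0.92,"dz":0,"rx":0,"ry":0,"rz":0.02},{"grip":1,"dx":0.37,"dy":0.92,"dz":0,"rx":0,"ry":0,"rz":0.02},{"grip":1,"dx":0.37,"dy":0.92,"dz":0,"rx":0,"ry":0,"rz":0.02},{"grip":1,"dx":0.37,"dy":0.92,"dz":0,"rx":0,"ry":0,"rz":0.02}])

```text
time_s: 25.12
tcp_pos: [0.59, 0.0419, 0.153]
eef_rot: [-3.136, -0.177, 0.005]
ft_force: [-0.5, -0.3, -0.2]
grip_width: 0.998
grip_force: 0.0
```

>>> play_rows(rows=[{"grip":1,"dx":0.37,"dy":0.92,"dz":0,"rx":0,"ry":0,"rz":0.02},{"grip":1,"dx":0.37,"dy":0.92,"dz":0,"rx":0,"ry":0,"rz":0.02},{"grip":1,"dx":0.37,"dy":0.92,"dz":0,"rx":0,"ry":0,"rz":0.02},{"grip":1,"dx":0.37,"dy":0.92,"dz":0,"rx":0,"ry":0,"rz":0.02},{"grip":1,"dx":0.37,"dy":0.92,"dz":0,"rx":0,"ry":0,"rz":0.02},{"grip":1,"dx":0.37,"dy":0.92,"dz":0,"rx":0,"ry":0,"rz":0.02},{"grip":1,"dx":0.37,"dy":0.92,"dz":0,"rx":0,"ry":0,"rz":0},{"grip":1,"dx":0.3,"dy":0.48,"dz":0,"rx":0,"ry":0,"rz":0}])

```text
time_s: 25.78
tcp_pos: [0.6621, 0.2164, 0.1525]
eef_rot: [-3.119, -0.366, 0.004]
ft_force: [-0.5, -0.1, 0.5]
grip_width: 1.0
grip_force: 0.0
```

```bash
python3 st.py; python3 - <<'E'
from m import *
c=viewer.camera('top'); print(lids(c,zlo=.066,ztop=.078))
c=viewer.camera('scene'); print(lids(c,zlo=.066,ztop=.078))
cv2.imwrite('pics/s4.png',c['img'][60:300,100:400].repeat(2,0).repeat(2,1))
E
```

```text
t 25.78 tcp [0.6621 0.2164 0.1525] yaxis deg -76.61 tz [-2.7e-03  5.0e-04 -1.0e+00] grip 1.0 0.0 ft [-0.5 -0.1  0.5] q [0.3  0.57 1.39 0.   1.18 1.64]
{'red': [], 'yellow': [(np.int32(327), array([344. , 163.1]), array([ 0.6633, -0.1388,  0.078 ]))], 'green': [(np.int32(337), array([340.9, 231.1]), array([ 0.519 , -0.1302,  0.078 ]))], 'blue': [(np.int32(337), array([342.5, 197. ]), array([ 0.5905, -0.1344,  0.078 ]))]}
{'red': [(np.int32(334), array([344.2, 227.6]), array([0.6639, 0.2128, 0.078 ]))], 'yellow': [(np.int32(275), array([192.2, 184.3]), array([ 0.6675, -0.1392,  0.078 ]))], 'green': [(np.int32(188), array([219.1, 136.6]), array([ 0.5213, -0.132 ,  0.078 ]))], 'blue': [(np.int32(219), array([206.4, 159.2]), array([ 0.593 , -0.1353,  0.078 ]))]}
```

View pics/s4.png

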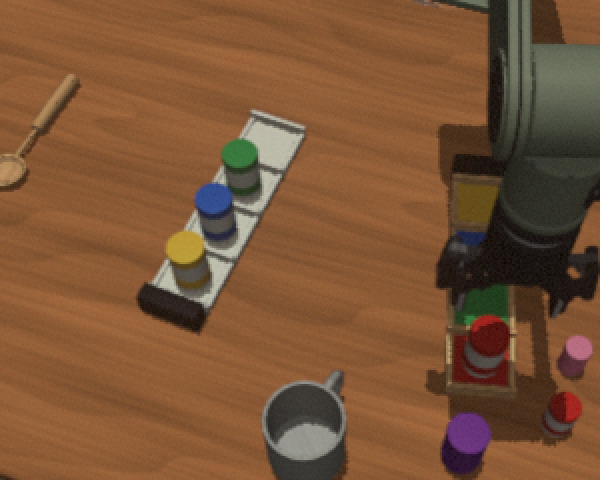

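Three tins stand upright in the white rack in the right order, and the gripper is above red with the small red and pink tins clear of it. Grip red and lift.

>>> play_rows(rows=[{"grip":1,"dx":0,"dy":-0.06,"dz":-0.4,"rx":0,"ry":0,"rz":0},{"grip":1,"dx":0,"dy":0,"dz":-0.7,"rx":0,"ry":0,"rz":0},{"grip":1,"dx":0,"dy":0,"dz":-0.7,"rx":0,"ry":0,"rz":0},{"grip":1,"dx":0,"dy":0,"dz":-0.7,"rx":0,"ry":0,"rz":0},{"grip":1,"dx":0,"dy":0,"dz":-0.7,"rx":0,"ry":0,"rz":0},{"grip":1,"dx":0,"dy":0,"dz":-0.5,"rx":0,"ry":0,"rz":0},{"grip":1,"dx":0,"dy":0,"dz":-0.2,"rx":0,"ry":0,"rz":0},{"grip":1,"dx":0,"dy":0,"dz":0,"rx":0,"ry":0,"rz":0}])

```text
time_s: 26.55
tcp_pos: [0.6613, 0.2102, 0.0551]
eef_rot: [3.12, 0.361, -0.006]
ft_force: [0.5, -0.9, 0.6]
grip_width: 1.0
grip_force: 0.0
```

>>> play_rows(rows=[{"grip":-1,"dx":0,"dy":0,"dz":0,"rx":0,"ry":0,"rz":0},{"grip":-1,"dx":0,"dy":0,"dz":0,"rx":0,"ry":0,"rz":0},{"grip":-1,"dx":0,"dy":0,"dz":0,"rx":0,"ry":0,"rz":0},{"grip":-1,"dx":0,"dy":0,"dz":0,"rx":0,"ry":0,"rz":0},{"grip":-1,"dx":0,"dy":0,"dz":0,"rx":0,"ry":0,"rz":0},{"grip":-1,"dx":0,"dy":0,"dz":0,"rx":0,"ry":0,"rz":0},{"grip":-1,"dx":0,"dy":0,"dz":0,"rx":0,"ry":0,"rz":0},{"grip":-1,"dx":0,"dy":0,"dz":0,"rx":0,"ry":0,"rz":0}])

```text
time_s: 27.22
tcp_pos: [0.6633, 0.2114, 0.0585]
eef_rot: [-3.12, -0.362, -0.004]
ft_force: [0.3, -0.3, 5.5]
grip_width: 0.511
grip_force: 60.7
```

>>> play_rows(rows=[{"grip":-1,"dx":0,"dy":0,"dz":0.2,"rx":0,"ry":0,"rz":0},{"grip":-1,"dx":0,"dy":0,"dz":0.4,"rx":0,"ry":0,"rz":0},{"grip":-1,"dx":0,"dy":0,"dz":0.7,"rx":0,"ry":0,"rz":0},{"grip":-1,"dx":0,"dy":0,"dz":0.8,"rx":0,"ry":0,"rz":0},{"grip":-1,"dx":0,"dy":0,"dz":0.8,"rx":0,"ry":0,"rz":0},{"grip":-1,"dx":0,"dy":0,"dz":0.8,"rx":0,"ry":0,"rz":0},{"grip":-1,"dx":0,"dy":0,"dz":0.8,"rx":0,"ry":0,"rz":0},{"grip":-1,"dx":0,"dy":0,"dz":0.5,"rx":0,"ry":0,"rz":0}])

```text
time_s: 27.88
tcp_pos: [0.6632, 0.2113, 0.1849]
eef_rot: [-3.12, -0.362, -0.005]
ft_force: [0.3, 0.1, -1.2]
grip_width: 0.511
grip_force: 61.1
```

>>> play_rows(rows=[{"grip":-1,"dx":-0.25,"dy":-0.5,"dz":0,"rx":0,"ry":0,"rz":-0.02},{"grip":-1,"dx":-0.56,"dy":-0.9,"dz":0,"rx":0,"ry":0,"rz":-0.02},{"grip":-1,"dx":-0.56,"dy":-0.9,"dz":0,"rx":0,"ry":0,"rz":-0.02},{"grip":-1,"dx":-0.56,"dy":-0.9,"dz":0,"rx":0,"ry":0,"rz":-0.02},{"grip":-1,"dx":-0.56,"dy":-0.9,"dz":0,"rx":0,"ry":0,"rz":-0.02},{"grip":-1,"dx":-0.56,"dy":-0.9,"dz":0,"rx":0,"ry":0,"rz":-0.02},{"grip":-1,"dx":-0.56,"dy":-0.9,"dz":0,"rx":0,"ry":0,"rz":-0.02},{"grip":-1,"dx":-0.56,"dy":-0.9,"dz":0,"rx":0,"ry":0,"rz":-0.02}])

```text
time_s: 28.55
tcp_pos: [0.5574, 0.0401, 0.1825]
eef_rot: [3.14, 0.11, 0.0]
ft_force: [-0.3, 0.2, 0.2]
grip_width: 0.509
grip_force: 61.1
```

>>> play_rows(rows=[{"grip":-1,"dx":-0.56,"dy":-0.9,"dz":0,"rx":0,"ry":0,"rz":-0.02},{"grip":-1,"dx":-0.56,"dy":-0.9,"dz":0,"rx":0,"ry":0,"rz":-0.02},{"grip":-1,"dx":-0.56,"dy":-0.9,"dz":0,"rx":0,"ry":0,"rz":-0.02},{"grip":-1,"dx":-0.56,"dy":-0.9,"dz":0,"rx":0,"ry":0,"rz":-0.02},{"grip":-1,"dx":-0.56,"dy":-0.9,"dz":0,"rx":0,"ry":0,"rz":-0.02},{"grip":-1,"dx":-0.56,"dy":-0.9,"dz":0,"rx":0,"ry":0,"rz":-0.02},{"grip":-1,"dx":-0.56,"dy":-0.9,"dz":0,"rx":0,"ry":0,"rz":0},{"grip":-1,"dx":-0.45,"dy":-0.58,"dz":0,"rx":0,"ry":0,"rz":0}])

```text
time_s: 29.22
tcp_pos: [0.4479, -0.1324, 0.1825]
eef_rot: [3.14, -0.079, -0.0]
ft_force: [0.1, 0.1, -0.7]
grip_width: 0.511
grip_force: 61.1
```

>>> play_rows(rows=[{"grip":-1,"dx":0,"dy":0,"dz":0,"rx":0,"ry":0,"rz":0},{"grip":-1,"dx":0,"dy":0,"dz":-0.5,"rx":0,"ry":0,"rz":0},{"grip":-1,"dx":0,"dy":0,"dz":-0.7,"rx":0,"ry":0,"rz":0},{"grip":-1,"dx":0,"dy":0,"dz":-0.7,"rx":0,"ry":0,"rz":0},{"grip":-1,"dx":0,"dy":0,"dz":-0.7,"rx":0,"ry":0,"rz":0},{"grip":-1,"dx":0,"dy":0,"dz":-0.7,"rx":0,"ry":0,"rz":0},{"grip":-1,"dx":0,"dy":0,"dz":-0.5,"rx":0,"ry":0,"rz":0},{"grip":-1,"dx":0,"dy":0,"dz":0,"rx":0,"ry":0,"rz":0}])

```text
time_s: 29.88
tcp_pos: [0.448, -0.1298, 0.0852]
eef_rot: [-3.139, 0.077, 0.007]
ft_force: [-0.3, -0.1, -1.9]
grip_width: 0.51
grip_force: 61.2
```

```bash
python3 st.py
```

```text
t 29.88 tcp [ 0.448  -0.1298  0.0852] yaxis deg -92.8 tz [-0.0046  0.0017 -1.    ] grip 0.51 61.2 ft [-0.3 -0.1 -1.9] q [-0.31  0.33  2.03  0.    0.79  1.31]
```

>>> play_rows(rows=[{"grip":-1,"dx":0,"dy":0,"dz":-0.4,"rx":0,"ry":0,"rz":0},{"grip":-1,"dx":0,"dy":0,"dz":-0.3,"rx":0,"ry":0,"rz":0},{"grip":-1,"dx":0,"dy":0,"dz":-0.2,"rx":0,"ry":0,"rz":0},{"grip":-1,"dx":0,"dy":0,"dz":0,"rx":0,"ry":0,"rz":0},{"grip":-1,"dx":0,"dy":0,"dz":0,"rx":0,"ry":0,"rz":0},{"grip":-1,"dx":0,"dy":0,"dz":0,"rx":0,"ry":0,"rz":0},{"grip":-1,"dx":0,"dy":0,"dz":0,"rx":0,"ry":0,"rz":0},{"grip":-1,"dx":0,"dy":0,"dz":0,"rx":0,"ry":0,"rz":0}])

```text
time_s: 30.55
tcp_pos: [0.4495, -0.131, 0.065]
eef_rot: [3.14, -0.077, 0.001]
ft_force: [0.3, 1.1, -1.2]
grip_width: 0.508
grip_force: 61.2
```

>>> play_rows(rows=[{"grip":-1,"dx":0,"dy":0,"dz":-0.2,"rx":0,"ry":0,"rz":0},{"grip":-1,"dx":0,"dy":0,"dz":-0.2,"rx":0,"ry":0,"rz":0},{"grip":-1,"dx":0,"dy":0,"dz":0,"rx":0,"ry":0,"rz":0},{"grip":-1,"dx":0,"dy":0,"dz":0,"rx":0,"ry":0,"rz":0},{"grip":1,"dx":0,"dy":0,"dz":0,"rx":0,"ry":0,"rz":0},{"grip":1,"dx":0,"dy":0,"dz":0,"rx":0,"ry":0,"rz":0},{"grip":1,"dx":0,"dy":0,"dz":0,"rx":0,"ry":0,"rz":0},{"grip":1,"dx":0,"dy":0,"dz":0,"rx":0,"ry":0,"rz":0}])

```text
time_s: 31.22
tcp_pos: [0.449, -0.1309, 0.0543]
eef_rot: [3.141, -0.077, -0.001]
ft_force: [-0.7, -0.2, 0.5]
grip_width: 0.995
grip_force: 0.0
```

>>> play_rows(rows=[{"grip":1,"dx":0,"dy":0,"dz":0,"rx":0,"ry":0,"rz":0},{"grip":1,"dx":0,"dy":0,"dz":0.4,"rx":0,"ry":0,"rz":0},{"grip":1,"dx":0,"dy":0,"dz":0.6,"rx":0,"ry":0,"rz":0},{"grip":1,"dx":0,"dy":0,"dz":0.8,"rx":0,"ry":0,"rz":0},{"grip":1,"dx":0,"dy":0,"dz":0.8,"rx":0,"ry":0,"rz":0},{"grip":1,"dx":0,"dy":0,"dz":0.8,"rx":0,"ry":0,"rz":0},{"grip":1,"dx":0,"dy":0,"dz":0.8,"rx":0,"ry":0,"rz":0},{"grip":1,"dx":0,"dy":0,"dz":0.8,"rx":0,"ry":0,"rz":0}])

```text
time_s: 31.88
tcp_pos: [0.4489, -0.1308, 0.1805]
eef_rot: [3.141, -0.077, -0.0]
ft_force: [0.7, -0.6, -0.6]
grip_width: 1.001
grip_force: 0.0
```

>>> play_rows(rows=[{"grip":1,"dx":0,"dy":0.8,"dz":0.4,"rx":0,"ry":0,"rz":0},{"grip":1,"dx":0,"dy":0.8,"dz":0,"rx":0,"ry":0,"rz":0},{"grip":1,"dx":0,"dy":0.8,"dz":0,"rx":0,"ry":0,"rz":0},{"grip":1,"dx":0,"dy":0.8,"dz":0,"rx":0,"ry":0,"rz":0},{"grip":1,"dx":0,"dy":0.8,"dz":0,"rx":0,"ry":0,"rz":0},{"grip":1,"dx":0,"dy":0.8,"dz":0,"rx":0,"ry":0,"rz":0},{"grip":1,"dx":0,"dy":0,"dz":0,"rx":0,"ry":0,"rz":0},{"grip":1,"dx":0,"dy":0,"dz":0,"rx":0,"ry":0,"rz":0}])

```text
time_s: 32.55
tcp_pos: [0.449, -0.0104, 0.1895]
eef_rot: [3.14, -0.074, -0.0]
ft_force: [-0.3, -0.4, 0.2]
grip_width: 0.999
grip_force: 0.0
```

```bash
python3 st.py; python3 - <<'E'
from m import *
c=viewer.camera('top'); print(lids(c,zlo=.066,ztop=.078))
c=viewer.camera('scene'); print(lids(c,zlo=.066,ztop=.078))
cv2.imwrite('pics/s5.png',c['img'][60:300,100:400].repeat(2,0).repeat(2,1))
E
```

```text
t 32.55 tcp [ 0.449  -0.0104  0.1895] yaxis deg -92.7 tz [-3.e-04 -5.e-04 -1.e+00] grip 0.999 0.0 ft [-0.3 -0.4  0.2] q [-0.05  0.17  1.93 -0.    1.04  1.57]
{'red': [], 'yellow': [(np.int32(325), array([343.9, 163.1]), array([ 0.6634, -0.1386,  0.078 ]))], 'green': [(np.int32(337), array([340.9, 231.1]), array([ 0.519 , -0.1301,  0.078 ]))], 'blue': [(np.int32(335), array([342.6, 197. ]), array([ 0.5906, -0.1346,  0.078 ]))]}
{'red': [(np.int32(238), array([230.5, 116.9]), array([ 0.4544, -0.128 ,  0.078 ]))], 'yellow': [(np.int32(274), array([192.2, 184.3]), array([ 0.6674, -0.139 ,  0.078 ]))], 'green': [(np.int32(200), array([219.4, 136.8]), array([ 0.5216, -0.1311,  0.078 ]))], 'blue': [(np.int32(220), array([206.4, 159.2]), array([ 0.5931, -0.1353,  0.078 ]))]}
```

View pics/s5.png

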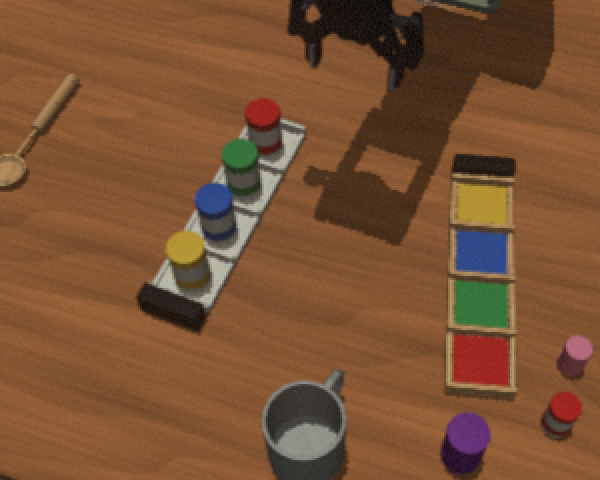

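All four tins stand upright and centred in order (yellow, blue, green, red from the black end). The gripper is clear and the other objects have not moved.

```bash
python3 -c "
from rig import order; print(order.hand_in())"
```

```text
the job is handed in; nothing more can be done
None
```

The job is handed in: all four tins stand upright in the white rack, in order from its black end (yellow, blue, green, red), with the jug, tart mould and spoon left alone; the hand-in returned no verdict.

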